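# Sort the seasonings and the cutlery into their trays

### The arm

A 7-joint arm with a two-finger parallel gripper is mounted at the origin on a cart in front of the work surface, level with it; the furniture and walls round the work are solid. World frame = base frame: x ahead of the robot, y to its left, z up, the work surface at z = 0. Lengths are in m, angles in rad, forces in N, time in s.
With the tool pointing down it reaches from about 0.4 to 0.925 m from the base axis. Payload 4.1 kg.
Tool frame: the origin (TCP) lies between the finger pads; the fingertips stand 8 mm ahead of it and the grasp point (between the pads) lies 11 mm behind it (manip.nose_length is the distance from the TCP to the fingertips, in m); z points along the fingers, y is the line along which they close (so a half turn about z gives the same grasp; the last joint's range is limited). The gripper opens to 85 mm and grips with 20 to 120 N. Pads are 22 mm wide; open, the fingers measure 114 mm over their backs; the gripper's body (76 mm by 85 mm) begins 54 mm behind the grasp point. The pads swing forward as they close: fully open they stand 13 mm farther back than shut.
Start: joints at [1.113, 0.398, 0.045, 1.537, -0.019, 1.207, -0.051], TCP at [0.228, -0.609, 0.217] pointing down, gripper open.
Joint ranges: [-2.82, 2.82], [-0.49, 2.23], [-1.37, 1.46], [0, 2.46], [-1.36, 4.5], [0.23, 2], [-2.94, 2.94]. Speed limits (rad/s): [2.57, 2.57, 3.14, 3.14, 3.14, 3.14, 3.14].

### API

Orientations are given as a unit quaternion [x, y, z, w].
In Python, from cell import manip, cams, job_done, spotter gives the robot as it stands.
- The arm moves only by the shell command python3 -m handwheel 'ROWS' [FORCE]. ROWS is a JSON object of lists of equal length, an entry for each row: "claw": the closure, from 0 (fully open) to 1 (shut); "linear": the shift along the tool's x, y, z in m, a list of three; "twist": the turn about the tool's z in rad. A call has 1 to 20 rows; each row shifts and turns the commanded pose from where the row before left it, along the tool's axes as they then stand; what a row does not reach is not made up. A row lasts 1/10 s, in which the tool goes at most 50 mm and 8.59 degrees, less where a joint would pass 70% of its speed; a pose out of reach is approached as far as the arm can. A call with a gripper value outside its range is refused whole. The fingers move at their own pace and stop on an object; FORCE is the grip in N (left out, the last holds). Time passes only in rows, so rows that do not move let the fingers close. It gives the time, the measured TCP pose, the force, the opening and the grip force at its end, in the units of the state.
- manip.read_state(): the state, without advancing time (a new reading comes with each control period).
- cams.snapshot(name): name is "scene" or "top"; returns (picture, depth): 400x640x3 uint8, blue, green, red; 400x640 float32, m along the optical axis (not along the pixel's ray), 0 where there is no reading.
- cams.calibration(name): a dict with "fov_y" (degrees; the focal length in pixels is half the picture's height over the tangent of half this angle, whatever the lens; pixels are square), "cx", "cy" (the principal point, pixels), "R" (3x3) and "t" (3): a world point X has camera coordinates R X + t. Camera axes: x right, y down, z forward; pixel columns grow to the right and rows downward; lengths in m; the calibration is good to about 2 mm. A picture is of the moment at which its call begins. calibration takes no time and is no camera call.
- job_done(): hands the job in; it is judged then, once.
Trained networks look in the newest picture that a camera, given by its name, has taken for a name from the list of things; names that differ only in an ending like _2 or _b are one class to them, and where a whole thing is asked for, a point or a joint stands for the part that bears it (a point fixed in the world has none). Each returns a list of dicts, best first, with "p" (0 to 1); they miss things now and then, are a little off and sometimes report something else, mostly with a low value. They report only what shows in the picture. A call takes as long as a camera call. They do not tell look-alikes from the thing itself.
- spotter.recognise(camera, thing): "xy" ([column, row] in pixels, amid what is visible of it).
- spotter.tip_of(camera, thing): "xy" ([column, row] in pixels: a listed point, or the origin of a listed thing).
The state is a dict: "clock": time; "joint_pos": joint angles; "qvel": joint speeds; "joint_torque": joint torques, N m; "tcp_pos": TCP position; "ee_rot": TCP orientation; "ft_force": force on the tool from outside, world axes, zero at the start; "torque": the same for the moment, N m; "grip_width": finger opening in m; "finger_force": force on a finger pad.
Only numpy, scipy, OpenCV 4.12 (cv2) and the standard library are available. Lean on these libraries where they do the work, as an engineer would, in place of code of your own. Each camera call takes 0.05 s, during which the arm holds its last target. There are 200 camera calls.

### The job

Tidy the worktop: stand the salt shaker upright in the middle compartment of the wooden caddy with the two spice jars upright in the compartments on either side of it, and lay the knife and the teaspoon lengthwise and flat in the white cutlery tray, each in a compartment of its own. Set each thing down in its place rather than dropping it, and leave the mug and the egg timer where they stand.

Things in the scene. Friction and masses are not known exactly. Their poses are not given: they have to be found in the camera images.
- salt_mid (a point): the salt shaker: loose upright round shaker, grey perforated top, clear body with grey-white salt; 44 mm across up to 66 mm high, narrower (34 mm) above, 90 mm high in all, 0.1 kg. This point is its centre, 45 mm above its foot; z is its upright axis
- spice_blue_mid (a point): spice jar with a dark blue label, dark contents and a mustard-yellow cap with a dark patch on top: loose, upright, round, 42 mm across, 96 mm high, 0.11 kg. This point is its centre, 48 mm above its foot; z is its upright axis
- spice_pale_mid (a point): spice jar with a pale label, whitish contents and a mustard-yellow cap with a pale patch on top: loose, upright, round, 42 mm across, 96 mm high, 0.11 kg. This point is its centre, 48 mm above its foot; z is its upright axis
- table_knife_mid (a point): the table knife: loose, lying flat, 180 mm long, 18 mm wide, 0.05 kg; its blue handle is 110 mm long, 18 mm wide and 12 mm high and reaches 20 mm past the middle, the rest is the thin steel blade; grip it across at the middle. This point is the middle of its length (near its centre of mass, on the handle), 6 mm above the surface under it; x runs along its length towards the blade tip, z up
- small_spoon_mid (a point): the teaspoon: loose steel spoon lying flat, 137 mm long, 28 mm wide at the bowl, about 20 mm to the fingers at the middle, 13 mm high in all, 0.02 kg; grip it across at the middle. This point is the centre of its outline, 6.5 mm above the surface under it; x runs along its length, z up
- caddy: the seasoning caddy: pale wooden open box, fixed to the worktop, 212 x 74 mm outside, 35 mm high, with a 5 mm floor, 5 mm walls and two cross walls. Its three compartments lie in a row along its own x axis, each 64 x 64 mm inside, with their centres at x = -69, 0 and +69 mm, y = 0. Origin: centre of its underside, on the worktop; z up
- cutlery_tray: the cutlery tray: white open tray, fixed to the worktop, 228 mm (x) by 148 mm (y) outside, 18 mm high, with a 4 mm floor, 4 mm walls and one 4 mm wall lengthwise down the middle. Its two compartments run along its own x axis, each 220 mm long and 68 mm wide inside, centres at y = -36 and +36 mm, x = 0. A small lip sticks out 9 mm at each end. Origin: centre of its underside, on the worktop; z up
- mug: green-grey speckled mug, a loose bystander standing at the back right, behind the jars, 81 mm across, 94 mm high, 120 mm over the handle; origin at the middle of its outline on the worktop. Not to be moved
- timer: egg timer, white with a red top, a loose bystander, 62 mm across, 55 mm high; origin at the centre of its underside. Not to be moved
There are look-alikes about, which are no part of the job. What is shaped like the part that bears spice_blue_mid but orange or pink is not meant. What is shaped like the part that bears salt_mid but turquoise is not meant.

How it is judged:
By the outcome, as a careful person would: the job done as asked, in the order asked, and still so for the second after the job is handed in, with the robot touching nothing.
It also fails if it takes over 115 s, if anything falls off the work surface, if the arm or the gripper's body presses on something with over 40 N, if the wrist force passes 120 N, or if a joint passes its speed limit or range.

## Working session

There is one attempt and no reset: what is moved stays moved. The work goes in short steps, Python scripts to look and compute and a shell command to move; the robot and the scene stay as the last step left them, time stands still between calls to the robot, and variables do not carry over. Pictures are saved under pics/ and viewed, at most 14 in all, crops included, and the job is handed in when it is done.

```bash
mkdir -p pics; ls; python3 - <<'E'
from cell import manip,cams,spotter
import cv2
print(manip.read_state())
for n in("scene","top"):
    p,d=cams.snapshot(n);cv2.imwrite(f"pics/{n}0.png",p)
    c=cams.calibration(n);print(n,c)
    for t in["salt_mid","spice_blue_mid","spice_pale_mid","table_knife_mid","small_spoon_mid","caddy","cutlery_tray","mug","timer"]:
        print(t,[(r["xy"],round(r["p"],2)) for r in spotter.tip_of(n,t)][:5])
E
```

```text
pics
{'clock': 0.0, 'joint_pos': array([ 1.11297448,  0.39920239,  0.04502363,  1.53789426, -0.0186788 ,
        1.20691933, -0.05070455]), 'qvel': array([ 0.00123279, -0.0002497 ,  0.00148176,  0.0003387 ,  0.00098898,
       -0.00019608, -0.0006023 ]), 'joint_torque': array([-2.45458004e-04, -4.75122571e+01,  1.36439323e+00, -2.54221505e+01,
        1.15358230e-02,  9.50473332e-03,  3.37797246e-05]), 'tcp_pos': array([ 0.22803992, -0.60796094,  0.21555025]), 'ee_rot': array([ 9.83937400e-01,  1.78511038e-01, -2.53958389e-04, -9.68456373e-04]), 'ft_force': array([ 0.34448263,  1.36162509, -0.27885958]), 'torque': array([ 0.01467172, -0.05475246, -0.02344049]), 'finger_force': 0.0, 'grip_width': 0.08510917644980052}
scene {'fov_y': 47.49847704513486, 'cx': 324.82746042341796, 'cy': 191.99280490109427, 'R': array([[-0.66890343, -0.74328319,  0.00991422],
       [-0.58188918,  0.51526734, -0.62920946],
       [ 0.46257235, -0.42664935, -0.77717254]]), 't': array([0.25310266, 0.37517668, 1.02493758])}
salt_mid [([411.3, 209.2], 0.91), ([401.0, 173.3], 0.85)]
spice_blue_mid [([359.1, 151
[... 208 characters left out ...]
0.82)]
cutlery_tray [([297.9, 220.4], 0.82), ([240.2, 269.3], 0.73)]
mug [([346.7, 138.7], 0.84)]
timer []
top {'fov_y': 43.94685951129773, 'cx': 321.0264206629005, 'cy': 196.17314054940056, 'R': array([[ 0.2025718 , -0.9792634 , -0.00280233],
       [-0.81890347, -0.1678289 , -0.54884475],
       [ 0.53699327,  0.11347531, -0.8359196 ]]), 't': array([-0.20900368,  0.40234141,  1.13649139])}
salt_mid [([387.8, 232.2], 0.83), ([361.1, 262.7], 0.7)]
spice_blue_mid [([430.7, 251.2], 0.83), ([440.2, 282.2], 0.76)]
spice_pale_mid [([391.7, 208.9], 0.51)]
table_knife_mid [([212.3, 183.8], 0.85)]
small_spoon_mid [([204.0, 209.0], 0.59)]
caddy []
cutlery_tray []
mug []
timer [([439.6, 234.6], 0.69)]
```

View pics/scene0.png

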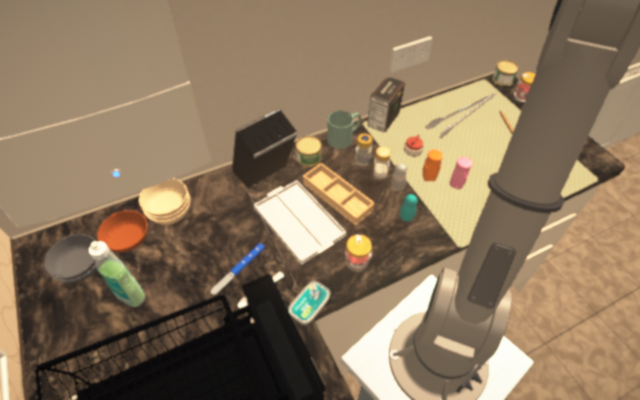

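View pics/top0.png

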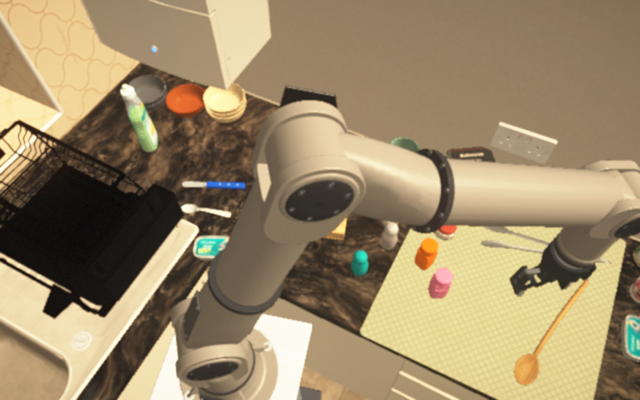

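The scene view shows:
- Blue-label jar (363,150) and pale-label jar (382,162).
- Clear/grey salt shaker (400,175). The shaker at (409,207) is turquoise, so it is a look-alike.
- Orange (432,165) and pink (460,172) jars, both look-alikes.
- Red-topped timer (414,145), mug (342,128), caddy (338,192), tray (299,220), knife (238,268) and spoon (262,288).

I'll confirm these in an enlarged crop.

```bash
cat > h.py <<'E'
import numpy as np,cv2
from cell import manip,cams,spotter
def K(n):
    c=cams.calibration(n);f=200/np.tan(np.radians(c["fov_y"]/2));return f,c
def ray(n,uv):
    f,c=K(n);d=np.array([(uv[0]-c["cx"])/f,(uv[1]-c["cy"])/f,1.]);return d,c
def at_depth(n,uv,z):
    d,c=ray(n,uv);return c["R"].T@(d*z-c["t"])
def at_z(n,uv,h):
    d,c=ray(n,uv);o=-c["R"].T@c["t"];v=c["R"].T@d;return o+v*(h-o[2])/v[2]
def proj(n,X):
    f,c=K(n);p=c["R"]@np.array(X)+c["t"];return np.array([f*p[0]/p[2]+c["cx"],f*p[1]/p[2]+c["cy"]])
def cloud(n,dep):
    f,c=K(n);v,u=np.mgrid[0:400,0:640];P=np.stack([(u-c["cx"])/f*dep,(v-c["cy"])/f*dep,dep],-1)
    return (P-c["t"])@c["R"]
E
python3 - <<'E'
from h import *
np.set_printoptions(precision=4,suppress=True)
p,d=cams.snapshot("scene");P=cloud("scene",d);np.save("P.npy",P);cv2.imwrite("pics/full.png",p)
for uv in [(60,240),(160,240),(200,290),(280,260),(330,240),(250,220),(380,220),(440,230),(330,160),(480,120),(560,150)]:
    print(uv,d[uv[1],uv[0]],P[uv[1],uv[0]])
c=cv2.resize(p[110:310,200:480],None,fx=2.85,fy=2.85,interpolation=cv2.INTER_CUBIC);cv2.imwrite("pics/crop1.png",c)
E
```

```text
(60, 240) 1.130288 [0.8074 0.5008 0.07  ]
(160, 240) 1.2104717 [0.6927 0.3078 0.0046]
(200, 290) 1.1273968 [ 0.5007  0.3065 -0.0021]
(280, 260) 1.1792436 [0.4341 0.1063 0.0015]
(330, 240) 1.2011032 [ 0.3861 -0.0251  0.017 ]
(250, 220) 1.2634114 [ 0.5917  0.0878 -0.0028]
(380, 220) 1.2651613 [ 0.3507 -0.1817 -0.0007]
(440, 230) 1.243791 [ 0.2175 -0.2792  0.0012]
(330, 160) 1.4107779 [ 0.6131 -0.2329 -0.0037]
(480, 120) 1.5308183 [ 0.4131 -0.7344 -0.0019]
(560, 150) 0.6151889 [ 0.0182 -0.0962  0.5909]
```

View pics/crop1.png

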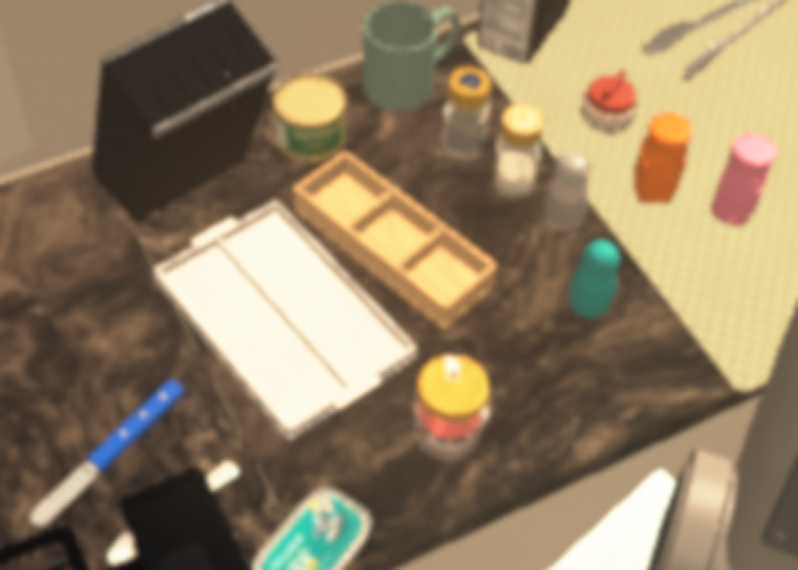

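The crop confirms the picks: the blue jar has a dark patch on its cap (468,88 in the crop), the pale jar has a pale patch (521,125), and the salt shaker is grey (568,190). The other shaker is turquoise and the other two jars are orange and pink, so none of those are meant. Next I'll measure positions.

```bash
python3 - <<'E'
from h import *
np.set_printoptions(precision=4,suppress=True)
p=cv2.imread("pics/full.png");P=np.load("P.npy");hsv=cv2.cvtColor(p,cv2.COLOR_BGR2HSV)
V,U=np.mgrid[0:400,0:640]
def box(a,b,c,d): return (U>=a)&(U<=c)&(V>=b)&(V<=d)
def rect(m,h,name):
    n,l,s,_=cv2.connectedComponentsWithStats(m.astype(np.uint8));k=1+np.argmax(s[1:,4]);ys,xs=np.where(l==k)
    Q=np.array([at_z("scene",(x,y),h)[:2] for x,y in zip(xs,ys)],np.float32)
    r=cv2.minAreaRect(Q);print(name,len(Q),np.array(r[0]),np.array(r[1]),r[2],"mean",Q.mean(0));return Q
z=P[...,2]
H,S,Vv=cv2.split(hsv)
rect(box(250,175,350,265)&(S<70)&(Vv>150),0.018,"tray")
rect(box(300,160,378,226)&(S>60)&(Vv>115)&(H<25),0.035,"caddy")
Q=P[box(300,160,378,226)&(z>0.027)&(z<0.042)];r=cv2.minAreaRect(Q[:,:2].astype(np.float32));print("caddy depth",len(Q),r)
Q=P[box(250,175,350,265)&(z>0.012)&(z<0.024)];r=cv2.minAreaRect(Q[:,:2].astype(np.float32));print("tray depth",len(Q),r)
for nm,b,lo,hi in[("blue",(350,128,378,170),.085,.106),("pale",(370,145,394,182),.085,.106),("salt",(390,160,410,192),.08,.1),("timer",(403,133,426,157),.03,.07),("mug",(325,108,365,150),.08,.105),("turq",(398,190,420,225),.08,.1),("orange",(420,148,445,184),.085,.106)]:
    Q=P[box(*b)&(z>lo)&(z<hi)];c=(Q[:,:2].max(0)+Q[:,:2].min(0))/2;print(nm,len(Q),c,Q.mean(0),np.ptp(Q[:,:2],axis=0))
kb=rect(box(200,235,275,300)&(H>105)&(H<125)&(S>130),0.012,"handle")
rect(box(200,240,275,300)&(((H>105)&(H<125)&(S>130))|((S<80)&(Vv>120)&(U<235)&(V<297))),0.008,"knife")
t=cv2.imread("pics/top0.png");H,S,Vv=cv2.split(cv2.cvtColor(t,cv2.COLOR_BGR2HSV))
for nm,m,h in[("spoon",box(180,203,240,220)&(S<70)&(Vv>140),.006),("kn handle",box(180,175,260,195)&(H>105)&(H<125)&(S>130),.012)]:
    ys,xs=np.where(m);Q=np.array([at_z("top",(x,y),h)[:2] for x,y in zip(xs,ys)],np.float32);r=cv2.minAreaRect(Q);print(nm,len(Q),r,xs.min(),xs.max(),ys.min(),ys.max())
c=cv2.resize(t[150:260,150:290],None,fx=5,fy=5,interpolation=cv2.INTER_CUBIC);cv2.imwrite("pics/crop2.png",c)
E
```

```text
Traceback (most recent call last):
  File "h.py", line 10, in at_z
    d,c=ray(n,uv);o=-c["R"].T@c["t"];v=c["R"].T@d;return o+v*(h-o[2])/v[2]
        ~~~^^^^^^
  File "h.py", line 6, in ray
    f,c=K(n);d=np.array([(uv[0]-c["cx"])/f,(uv[1]-c["cy"])/f,1.]);return d,c
        ~^^^
  File "h.py", line 4, in K
    c=cams.calibration(n);f=200/np.tan(np.radians(c["fov_y"]/2));return f,c
ValueError: time passes only in moves, steps and waits
```

```bash
sed -i '1i import functools' h.py; sed -i 's/^def K/@functools.lru_cache\ndef K/' h.py
cat > m.py <<'E'
from h import *
np.set_printoptions(precision=4,suppress=True)
p=cv2.imread("pics/full.png");P=np.load("P.npy");hsv=cv2.cvtColor(p,cv2.COLOR_BGR2HSV)
V,U=np.mgrid[0:400,0:640]
def box(a,b,c,d): return (U>=a)&(U<=c)&(V>=b)&(V<=d)
def rect(m,h,name,cam="scene"):
    n,l,s,_=cv2.connectedComponentsWithStats(m.astype(np.uint8));k=1+np.argmax(s[1:,4]);ys,xs=np.where(l==k)
    Q=np.array([at_z(cam,(x,y),h)[:2] for x,y in zip(xs,ys)],np.float32)
    r=cv2.minAreaRect(Q);print(name,len(Q),np.array(r[0]),np.array(r[1]),r[2],"mean",Q.mean(0),s[k]);return Q
z=P[...,2]
H,S,Vv=cv2.split(hsv)
rect(box(250,175,350,265)&(S<70)&(Vv>150),0.018,"tray")
rect(box(300,160,378,226)&(S>60)&(Vv>115)&(H<25),0.035,"caddy")
for nm,b,lo,hi in[("caddy d",(300,160,378,226),.027,.042),("tray d",(250,175,350,265),.012,.024)]:
    Q=P[box(*b)&(z>lo)&(z<hi)];print(nm,len(Q),cv2.minAreaRect(Q[:,:2].astype(np.float32)))
for nm,b,lo,hi in[("blue",(350,128,378,170),.085,.106),("pale",(370,145,394,182),.085,.106),("salt",(390,160,410,192),.08,.1),("timer",(403,133,426,157),.03,.07),("mug",(325,108,365,150),.08,.105),("turq",(398,190,420,225),.08,.1),("orange",(420,148,445,184),.085,.106)]:
    Q=P[box(*b)&(z>lo)&(z<hi)]
    if len(Q): print(nm,len(Q),(Q[:,:2].max(0)+Q[:,:2].min(0))/2,Q.mean(0),np.ptp(Q[:,:2],axis=0))
rect(box(200,235,275,300)&(H>105)&(H<125)&(S>130),0.012,"handle")
rect(box(200,240,275,300)&(((H>105)&(H<125)&(S>130))|((S<80)&(Vv>120)&(U<240)&(V<297))),0.008,"knife")
t=cv2.imread("pics/top0.png");H,S,Vv=cv2.split(cv2.cvtColor(t,cv2.COLOR_BGR2HSV))
rect(box(180,203,240,220)&(S<80)&(Vv>140),.006,"spoon","top")
rect(box(180,175,260,195)&(H>105)&(H<125)&(S>130),.012,"handle","top")
c=cv2.resize(t[150:260,150:290],None,fx=5,fy=5,interpolation=cv2.INTER_CUBIC);cv2.imwrite("pics/crop2.png",c)
E
python3 m.py
```

```text
tray 3953 [ 0.4969 -0.0074] [0.1536 0.2471] 85.87130737304688 mean [ 0.4893 -0.0041] [ 254  181   91   83 3953]
caddy 2626 [ 0.491  -0.1265] [0.2775 0.1352] 1.0485224723815918 mean [ 0.4812 -0.1331] [ 300  162   75   65 2626]
caddy d 556 ((0.4953792989253998, -0.19862671196460724), (0.21507123112678528, 0.17726998031139374), 2.7732388973236084)
tray d 1004 ((0.5054372549057007, -0.012073412537574768), (0.2902964949607849, 0.3064783811569214), 45.86796188354492)
blue 176 [ 0.518  -0.3025] [ 0.5327 -0.2991  0.0944] [0.0945 0.0402]
pale 156 [ 0.4715 -0.3052] [ 0.4697 -0.3033  0.0946] [0.0418 0.0439]
salt 76 [ 0.4046 -0.3069] [ 0.4026 -0.3057  0.0858] [0.0303 0.03  ]
timer 216 [ 0.4673 -0.4496] [ 0.4653 -0.4461  0.0426] [0.0545 0.053 ]
mug 340 [ 0.6276 -0.3241] [ 0.6249 -0.3089  0.0892] [0.2024 0.1089]
turq 86 [ 0.3099 -0.2439] [ 0.3094 -0.242   0.086 ] [0.0313 0.0272]
orange 168 [ 0.3645 -0.4053] [ 0.363  -0.4018  0.0968] [0.0431 0.042 ]
handle 210 [0.4877 0.1679] [0.0192 0.1035] 9.705721855163574 mean [0.4872 0.1707] [232 244  32  30 210]
knife 450 [0.4839 0.2047] [0.023  0.1804] 9.542572975158691 mean [0.482  0.2157] [210 244  54  51 450]
spoon 295 [0.4007 0.1949] [0.0302 0.1423] 4.870762825012207 mean [0.3996 0.1992] [181 204  50  14 295]
handle 231 [0.4892 0.1649] [0.0228 0.1081] 9.257711410522461 mean [0.489  0.1639] [207 181  38   8 231]
```

View pics/crop2.png

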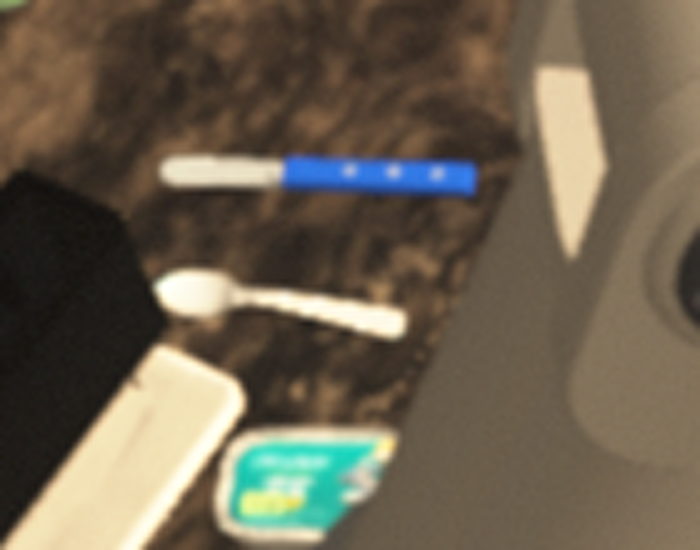

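The crop shows the knife and the whole spoon clear on the worktop, bowl and blade towards +y. The rack corner is close to the spoon bowl. Next come the caddy and tray corners, and how close the rack is.

```bash
python3 - <<'E'
from h import *
np.set_printoptions(precision=4,suppress=True)
P=np.load("P.npy");p=cv2.imread("pics/full.png")
V,U=np.mgrid[0:400,0:640];z=P[...,2]
for n,cs,h,L,W in[("caddy",[(293,190),(345,155),(497,266),(443,308)],.035,.212,.074),("tray",[(157,268),(278,203),(414,350),(290,430)],.018,.228,.148)]:
    Q=np.array([at_z("scene",(200+x/2.85,110+y/2.85),h)[:2] for x,y in cs])
    ax=(Q[2]+Q[3]-Q[0]-Q[1])/2;a=np.arctan2(ax[1],ax[0])
    print(n,Q.tolist(),"c",Q.mean(0),"yaw",np.degrees(a),"len",np.linalg.norm(ax),np.linalg.norm(Q[0]-Q[1]))
m=(U>300)&(U<378)&(V>162)&(V<222)&(z>.029)&(z<.041)&(P[...,1]>-.21)&(P[...,1]<0)
n,l,s,_=cv2.connectedComponentsWithStats(cv2.dilate(m.astype(np.uint8),np.ones((3,3))));k=1+np.argmax(s[1:,4])
Q=P[m&(l==k)];print("caddy d",len(Q),cv2.minAreaRect(Q[:,:2].astype(np.float32)))
m=(U>352)&(U<376)&(V>130)&(V<152)&(z>.088)&(z<.106)&(P[...,0]<.56)
Q=P[m];print("blue",len(Q),(Q[:,:2].max(0)+Q[:,:2].min(0))/2,np.ptp(Q[:,:2],axis=0))
# tall things near spoon
m=(P[...,0]>.28)&(P[...,0]<.6)&(P[...,1]>.08)&(P[...,1]<.35)&(z>.02)&(z<.5)
Q=P[m]
for lo in np.arange(.28,.6,.03):
    q=Q[(Q[:,0]>=lo)&(Q[:,0]<lo+.03)]
    if len(q): print("x%.2f"%lo,"ymin %.3f ymax %.3f zmax %.3f"%(q[:,1].min(),q[:,1].max(),q[:,2].max()), "ymin z>.08:",q[q[:,2]>.08][:,1].min() if (q[:,2]>.08).any() else None)
E
```

```text
caddy [[0.5904666704651965, -0.1046518691750688], [0.5914181391072922, -0.17620474423906413], [0.38495723885335553, -0.18979772316338156], [0.38392458369408194, -0.11547086216859942]] c [ 0.4877 -0.1465] yaw -176.61727039209188 len 0.20686191751052954 0.07155920082351826
tray [[0.6131104838896256, 0.05166970919424513], [0.5987577277487843, -0.09094264282889114], [0.3753929863483195, -0.0705391672895706], [0.3869013660588541, 0.07174667150544323]] c [ 0.4935 -0.0095] yaw 174.85485994155167 len 0.2256963229389422 0.14333277559026547
caddy d 450 ((0.4929935336112976, -0.1493745744228363), (0.21507123112678528, 0.07865019142627716), 2.7732388973236084)
blue 130 [ 0.5416 -0.3025] [0.0365 0.0402]
x0.28 ymin 0.080 ymax 0.350 zmax 0.261 ymin z>.08: 0.20831759234203506
x0.31 ymin 0.083 ymax 0.350 zmax 0.264 ymin z>.08: 0.2056717297471256
x0.34 ymin 0.259 ymax 0.350 zmax 0.202 ymin z>.08: 0.25853282314824094
x0.58 ymin 0.151 ymax 0.201 zmax 0.498 ymin z>.08: 0.15136876665385768
```

```bash
python3 -m handwheel '{"claw":[0,0,0,0,0,0,0,0,0,0,0,0,0,0,0],"linear":[[0,0,0],[0,0,0],[0,0,0],[0.0177,-0.0301,0],[0.0177,-0.0301,0],[0.0177,-0.0301,0],[0.0177,-0.0301,0],[0.0177,-0.0301,0],[0.0177,-0.0301,0],[0.0177,-0.0301,0],[0.0177,-0.0301,0],[0.0177,-0.0301,0],[0.0177,-0.0301,0],[0,0,0],[0,0,0]],"twist":[0.12,0.12,0.12,0,0,0,0,0,0,0,0,0,0,0,0]}' 40
cat > w.py <<'E'
from h import *
import sys
from scipy.spatial.transform import Rotation as R
s=manip.read_state();A=R.from_quat(s["ee_rot"]).as_matrix()
t=np.array(eval(sys.argv[1]));d=A.T@(t-s["tcp_pos"])
print("pos",s["tcp_pos"].round(4),"tool delta",d.round(4),"x axis deg",np.degrees(np.arctan2(A[1,0],A[0,0])).round(2),"j7",s["joint_pos"][6].round(2))
E
python3 w.py '[0.404,-0.307,0.045]'
```

```text
clock: 2.55
tcp_pos: [0.406, -0.3073, 0.2168]
ee_rot: [1.0, 0.001, 0.0, 0.0]
ft_force: [-1.3, -1.0, -0.5]
grip_width: 0.0849
finger_force: 0.0
pos [ 0.406  -0.3073  0.2168] tool delta [-0.002  -0.0004  0.1718] x axis deg 0.06 j7 -1.02
```

```bash
python3 -m handwheel '{"claw":[0,0,0,0,0],"linear":[[-0.002,0,0.025],[0,0,0.025],[0,0,0.025],[0,0,0.025],[0,0,0]],"twist":[0,0,0,0,0]}'
python3 - <<'E'
from h import *
p,d=cams.snapshot("scene");t,_=cams.snapshot("top")
print([(r["xy"],r["p"]) for r in spotter.tip_of("scene","salt_mid")],proj("scene",[.404,-.307,.045]))
a=cv2.resize(p[100:240,310:490],(771,600));cv2.imwrite("pics/a1.png",a)
cv2.imwrite("pics/t1.png",cv2.resize(t[180:320,300:480],(771,600)))
E
```

```text
clock: 3.05
tcp_pos: [0.4002, -0.3077, 0.1136]
ee_rot: [1.0, -0.002, -0.003, -0.002]
ft_force: [-0.4, 0.7, -0.4]
grip_width: 0.0855
finger_force: 0.0
[([398.8, 175.3], 0.88), ([410.0, 208.0], 0.78)] [398.33682776 175.86311292]
```

View pics/a1.png

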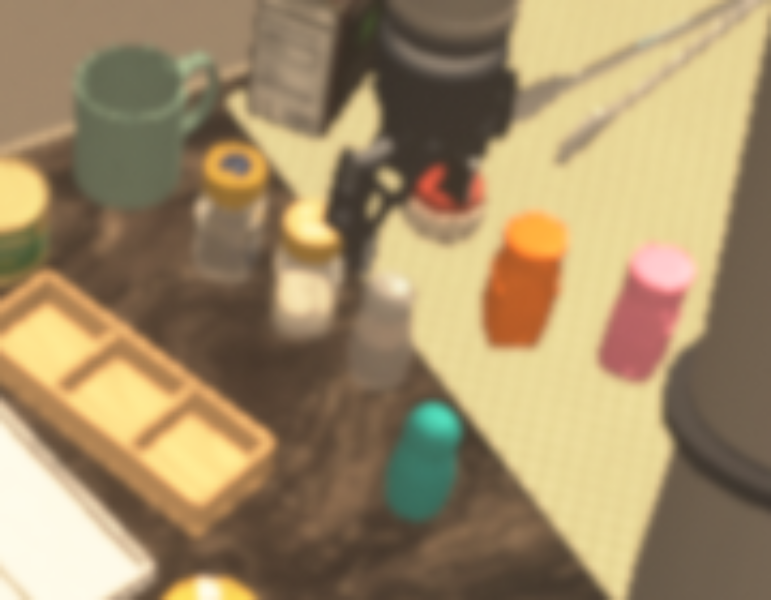

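The gripper is above the salt shaker with the fingers straddling it along y, and the network's point (399,175) agrees with my estimate. Descending.

```bash
python3 -m handwheel '{"claw":[0,0,0,0,0,0.7,0.7,0.7,0.7,0.7,0.7,0.7,0.7],"linear":[[0.002,0,0.022],[0.001,0,0.022],[0,0,0.021],[0,0,0],[0,0,0],[0,0,0],[0,0,0],[0,0,0],[0,0,0],[0,0,0],[0,0,0],[0,0,0],[0,0,0]],"twist":[0,0,0,0,0,0,0,0,0,0,0,0,0]}' 30; python3 w.py '[0.491,-0.148,0.115]'
```

```text
clock: 4.5
tcp_pos: [0.4074, -0.3083, 0.0524]
ee_rot: [1.0, -0.001, 0.001, 0.001]
ft_force: [-0.6, 0.2, 5.4]
grip_width: 0.0316
finger_force: 29.8
pos [ 0.4074 -0.3083  0.0524] tool delta [ 0.0835 -0.1604 -0.0627] x axis deg -0.06 j7 -1.04
```

The opening of 32 mm means the pads are on the narrow neck. I'll re-grip lower.

```bash
python3 -m handwheel '{"claw":[0,0,0,0,0,0,0,0.7,0.7,0.7,0.7,0.7,0.7,0.7],"linear":[[0,0,0],[0,0,0],[0,0,0],[0,0,0],[-0.002,0,0.007],[0,0,0.006],[0,0,0],[0,0,0],[0,0,0],[0,0,0],[0,0,0],[0,0,0],[0,0,0],[0,0,0]],"twist":[0,0,0,0,0,0,0,0,0,0,0,0,0,0]}' 30; python3 w.py '[0.491,-0.148,0.115]'
python3 - <<'E'
from h import *
p,d=cams.snapshot("scene");print([(r["xy"],r["p"]) for r in spotter.tip_of("scene","salt_mid")])
E
```

```text
clock: 5.9
tcp_pos: [0.405, -0.3082, 0.039]
ee_rot: [1.0, -0.001, 0.0, 0.0]
ft_force: [0.7, 0.0, 3.5]
grip_width: 0.0332
finger_force: 28.8
pos [ 0.405  -0.3082  0.039 ] tool delta [ 0.0859 -0.1603 -0.076 ] x axis deg -0.07 j7 -1.04
[([400.6, 175.0], 0.69), ([408.1, 207.4], 0.62)]
```

```bash
python3 - <<'E'
from h import *
p,d=cams.snapshot("scene");t,_=cams.snapshot("top")
a=cv2.resize(p[120:220,340:470],(520,400),interpolation=cv2.INTER_CUBIC);b=cv2.resize(t[190:290,320:390+60],(520,400),interpolation=cv2.INTER_CUBIC)
cv2.imwrite("pics/a2.png",cv2.resize(np.vstack([a,b]),(390,600)))
E
```

```text
(no output)
```

View pics/a2.png

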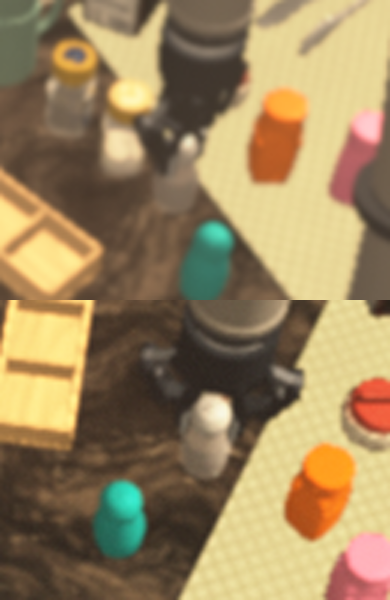

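```bash
python3 - <<'E'
from h import *
for X in [(.405,-.308,.045),(.385,-.308,.045),(.395,-.308,.045),(.4,-.308,.09)]: print(X,proj("scene",X),proj("top",X))
print([(r["xy"],r["p"]) for r in spotter.tip_of("top","salt_mid")])
p,d=cams.snapshot("top");P=cloud("top",d);V,U=np.mgrid[0:400,0:640]
m=(U>376)&(U<402)&(V>215)&(V<256)
for v in range(218,256,4): print(v,P[v,388].round(3),p[v,388])
p,d=cams.snapshot("scene");P=cloud("scene",d)
for v in range(164,194,3): print(v,P[v,399].round(3),p[v,399])
E
```

```text
(0.405, -0.308, 0.045) [398.31271499 175.49300115] [388.53686671 233.95764927]
(0.385, -0.308, 0.045) [403.51552418 179.44641733] [387.52703579 240.66598938]
(0.395, -0.308, 0.045) [400.90489216 177.46269768] [388.03407608 237.297704  ]
(0.4, -0.308, 0.09) [401.82293108 165.92654976] [390.27418992 226.95586352]
[([358.8, 262.2], 0.87), ([388.0, 233.1], 0.86)]
218 [ 0.386 -0.297  0.154] [34 39 47]
222 [ 0.418 -0.301  0.083] [146 182 204]
226 [ 0.402 -0.302  0.089] [155 188 210]
230 [ 0.392 -0.304  0.087] [143 175 194]
234 [ 0.389 -0.306  0.073] [ 95 118 133]
238 [ 0.386 -0.308  0.057] [104 129 153]
242 [ 0.383 -0.31   0.042] [ 91 112 131]
246 [ 0.38  -0.312  0.027] [ 81  99 116]
250 [ 0.382 -0.315  0.   ] [49 64 80]
254 [ 0.373 -0.316 -0.004] [54 75 97]
164 [ 0.392 -0.281  0.124] [52 61 72]
167 [ 0.393 -0.285  0.108] [ 73  89 102]
170 [ 0.394 -0.29   0.091] [ 83  99 114]
173 [ 0.394 -0.293  0.076] [ 95 113 128]
176 [ 0.392 -0.292  0.066] [ 97 118 139]
179 [ 0.393 -0.297  0.048] [103 126 150]
182 [ 0.388 -0.293  0.043] [ 93 114 135]
185 [ 0.388 -0.296  0.027] [ 89 108 125]
188 [ 0.386 -0.296  0.016] [ 87 106 124]
191 [ 0.384 -0.296  0.004] [ 73  93 114]
```

```bash
python3 -m handwheel '{"claw":[0.7,0.7,0.7,0.7,0.7,0.7],"linear":[[0,0,-0.005],[0,0,-0.01],[0,0,-0.02],[0,0,-0.02],[0,0,-0.02],[0,0,0]],"twist":[0,0,0,0,0,0]}'; python3 w.py '[0.491,-0.148,0.115]'
python3 - <<'E'
from h import *
p,d=cams.snapshot("top");P=cloud("top",d)
print([(r["xy"],r["p"]) for r in spotter.tip_of("top","salt_mid")])
s=manip.read_state()["tcp_pos"]
print(proj("top",[s[0],s[1],s[2]+.006]))
c=cv2.resize(p[150:290,300:480],(720,560),interpolation=cv2.INTER_CUBIC);cv2.imwrite("pics/a3.png",c)
E
```

```text
clock: 6.85
tcp_pos: [0.4062, -0.3086, 0.1163]
ee_rot: [1.0, -0.001, 0.002, 0.001]
ft_force: [0.7, -0.2, -1.3]
grip_width: 0.0331
finger_force: 28.8
pos [ 0.4062 -0.3086  0.1163] tool delta [ 0.0846 -0.1607  0.0012] x axis deg -0.06 j7 -1.03
[([359.1, 264.5], 0.89), ([390.9, 220.0], 0.82)]
[391.6657829  219.43562778]
```

View pics/a3.png

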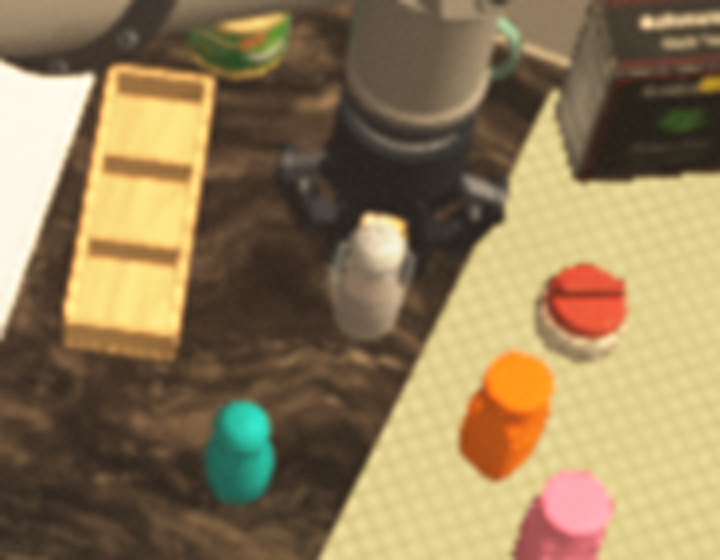

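The shaker is held upright and clear of the worktop. The caddy is now fully visible in the top view, so I'll refine its pose from corners (112,65), (215,73), (180,342) and (65,330).

```bash
python3 - <<'E'
from h import *
Q=np.array([at_z("top",(300+x/4,150+y/4),.035)[:2] for x,y in [(112,65),(215,73),(180,342),(65,330)]])
a=(Q[0]+Q[1]-Q[2]-Q[3])/2;print(Q.round(3),Q.mean(0).round(4),np.degrees(np.arctan2(a[1],a[0])),np.linalg.norm(a))
E
```

```text
[[ 0.595 -0.111]
 [ 0.603 -0.184]
 [ 0.383 -0.198]
 [ 0.377 -0.123]] [ 0.4895 -0.1539] 3.4064968471025527 0.21884232312006283
```

```bash
python3 -m handwheel '{"claw":[0.7,0.7,0.7,0.7,0.7,0.7,0.7,0.7],"linear":[[0.014,-0.027,0],[0.014,-0.027,0],[0.014,-0.027,0],[0.014,-0.027,0],[0.014,-0.027,0],[0.014,-0.026,0],[0,0,0],[0,0,0]],"twist":[0,0,0,0,0,0,0,0]}'; python3 w.py '[0.491,-0.148,0.045]'
```

```text
clock: 7.75
tcp_pos: [0.4878, -0.1461, 0.1123]
ee_rot: [1.0, 0.0, -0.001, -0.0]
ft_force: [-1.1, 0.1, -0.6]
grip_width: 0.0333
finger_force: 28.8
pos [ 0.4878 -0.1461  0.1123] tool delta [0.0034 0.0019 0.0673] x axis deg 0.05 j7 -1.42
```

```bash
python3 -m handwheel '{"claw":[0.7,0.7,0.7,0.7,0.7,0.7,0.7,0.7,0.7],"linear":[[0.002,0.004,0.015],[0,0,0.015],[0,0,0.015],[0,0,0.012],[0,0,0.004],[0,0,0.003],[0,0,0.002],[0,0,0],[0,0,0]],"twist":[0,0,0,0,0,0,0,0,0]}'; python3 w.py '[0.490,-0.150,0.044]'
```

```text
clock: 8.65
tcp_pos: [0.4912, -0.151, 0.0481]
ee_rot: [1.0, -0.0, 0.0, 0.0]
ft_force: [0.0, -0.6, -0.5]
grip_width: 0.0334
finger_force: 28.8
pos [ 0.4912 -0.151   0.0481] tool delta [-0.0012 -0.001   0.0041] x axis deg -0.06 j7 -1.44
```

```bash
python3 -m handwheel '{"claw":[0.7,0.7,0.7,0.7,0.7],"linear":[[0,0,0.002],[0,0,0.001],[0,0,0.001],[0,0,0],[0,0,0]],"twist":[0,0,0,0,0]}'; python3 w.py '[0.490,-0.150,0.044]'
```

```text
clock: 9.15
tcp_pos: [0.4912, -0.151, 0.044]
ee_rot: [1.0, -0.001, 0.0, 0.0]
ft_force: [-0.6, 0.3, 3.3]
grip_width: 0.0326
finger_force: 29.0
pos [ 0.4912 -0.151   0.044 ] tool delta [-0.0012 -0.001   0.    ] x axis deg -0.07 j7 -1.44
```

```bash
python3 -m handwheel '{"claw":[0.5,0.4,0.3,0.3,0.3,0.3,0.2,0,0,0,0,0,0,0,0,0,0],"linear":[[0,0,0],[0,0,0],[0,0,0],[0,0,0],[0,0,-0.01],[0,0,-0.03],[0,0,-0.03],[0,0,-0.03],[0.01,0.03,0],[0.01,0.03,0],[0.01,0.03,0],[0.01,0.03,0],[0.01,0.031,0],[0,0,0],[0,0,0],[0,0,0],[0,0,0]],"twist":[0,0,0,0,0,0,0,0,0,0,0,0,0,0,0,0,0]}'; python3 w.py '[0.5416,-0.3025,0.046]'
python3 - <<'E'
from h import *
p,d=cams.snapshot("scene");P=cloud("scene",d);print([(r["xy"],r["p"]) for r in spotter.tip_of("scene","salt_mid")],proj("scene",[.490,-.15,.05]))
for t in ("spice_blue_mid","spice_pale_mid"):
    r=spotter.tip_of("scene",t);print([(q["xy"],round(q["p"],2),at_z("scene",q["xy"],.048).round(4)) for q in r])
cv2.imwrite("pics/a4.png",cv2.resize(p[90:250,290:480],(712,600),interpolation=cv2.INTER_CUBIC))
E
```

```text
clock: 10.85
tcp_pos: [0.5407, -0.3004, 0.1439]
ee_rot: [1.0, 0.0, 0.0, -0.0]
ft_force: [-0.1, -0.8, -0.1]
grip_width: 0.0856
finger_force: 0.0
pos [ 0.5407 -0.3004  0.1439] tool delta [0.0009 0.0021 0.0979] x axis deg 0.05 j7 -1.17
[([408.6, 210.3], 0.87), ([339.9, 181.1], 0.79)] [338.1172436  185.33527299]
[([429.6, 163.9], 0.67, array([ 0.373 , -0.4083,  0.048 ])), ([362.2, 150.3], 0.65, array([ 0.5434, -0.2991,  0.048 ]))]
[([379.9, 161.3], 0.81, array([ 0.477 , -0.3063,  0.048 ]))]
```

View pics/a4.png

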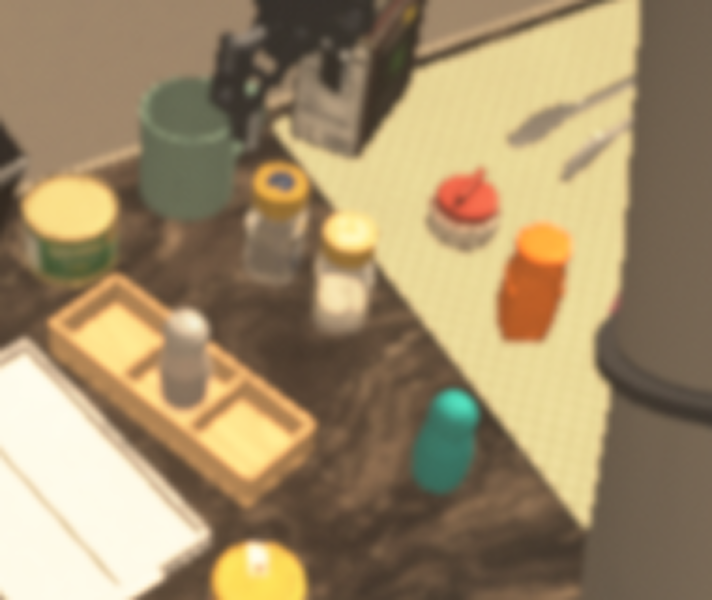

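The salt shaker stands upright in the middle compartment at (185,355) in the crop. The gripper is above the blue jar, and the mug is clear of the fingers' path. Taking the blue jar.

```bash
python3 -m handwheel '{"claw":[0,0,0,0,0,0,0,0.7,0.7,0.7,0.7,0.7,0.7,0.7],"linear":[[0.001,0.001,0.025],[0,0,0.025],[0,0,0.02],[0,0,0.014],[0,0,0.01],[0,0,0],[0,0,0],[0,0,0],[0,0,0],[0,0,0],[0,0,0],[0,0,0],[0,0,0],[0,0,0]],"twist":[0,0,0,0,0,0,0,0,0,0,0,0,0,0]}' 30; python3 w.py '[0.559,-0.146,0.115]'
```

```text
clock: 12.45
tcp_pos: [0.5424, -0.3036, 0.0506]
ee_rot: [1.0, -0.001, 0.001, 0.001]
ft_force: [-0.7, 0.0, 5.4]
grip_width: 0.0428
finger_force: 29.7
pos [ 0.5424 -0.3036  0.0506] tool delta [ 0.0165 -0.1575 -0.0645] x axis deg -0.07 j7 -1.19
```

```bash
python3 -m handwheel '{"claw":[0.7,0.7,0.7,0.7,0.7,0.7,0.7,0.7,0.7,0.7,0.7,0.7],"linear":[[0,0,-0.005],[0,0,-0.02],[0,0,-0.02],[0,0,-0.02],[0.003,-0.026,0],[0.003,-0.026,0],[0.003,-0.026,0],[0.003,-0.026,0],[0.003,-0.026,0],[0.0015,-0.0275,0],[0,0,0],[0,0,0]],"twist":[0,0,0,0,0,0,0,0,0,0,0,0]}'; python3 w.py '[0.559,-0.146,0.056]'
```

```text
clock: 13.65
tcp_pos: [0.5578, -0.1448, 0.1141]
ee_rot: [1.0, 0.0, -0.001, 0.0]
ft_force: [0.6, -0.5, -1.3]
grip_width: 0.0427
finger_force: 29.6
pos [ 0.5578 -0.1448  0.1141] tool delta [0.0013 0.0012 0.0581] x axis deg 0.05 j7 -1.45
```

```bash
python3 -m handwheel '{"claw":[0.7,0.7,0.7,0.7,0.7,0.7,0.7,0.7,0.7],"linear":[[0.001,0.002,0.015],[0,0,0.015],[0,0,0.015],[0,0,0.007],[0,0,0.003],[0,0,0.002],[0,0,0.001],[0,0,0],[0,0,0]],"twist":[0,0,0,0,0,0,0,0,0]}'; python3 w.py '[0.559,-0.146,0.0555]'
python3 - <<'E'
from h import *
p,d=cams.snapshot("scene");cv2.imwrite("pics/a5.png",cv2.resize(p[130:250,280:430],(750,600),interpolation=cv2.INTER_CUBIC))
E
```

```text
clock: 14.55
tcp_pos: [0.5598, -0.1475, 0.0571]
ee_rot: [1.0, -0.0, 0.001, 0.0]
ft_force: [0.2, -0.2, -1.6]
grip_width: 0.0427
finger_force: 29.6
pos [ 0.5598 -0.1475  0.0571] tool delta [-0.0008 -0.0015  0.0016] x axis deg -0.06 j7 -1.47
```

View pics/a5.png

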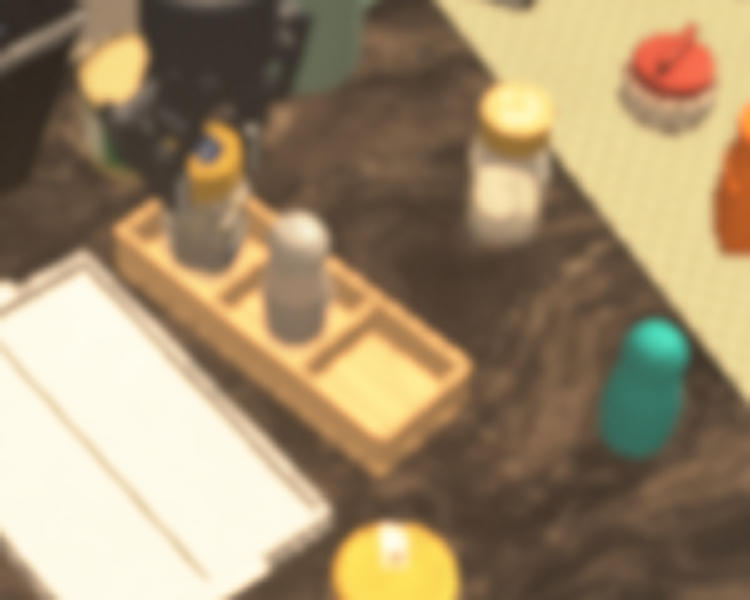

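The blue jar is within the far compartment at (205,215) in the crop. I'll seat it, release, and go to the pale jar.

```bash
python3 -m handwheel '{"claw":[0.7,0.7,0.7,0.5,0.4,0.3,0.25,0.25,0.25,0.2,0,0,0,0,0,0,0,0,0,0],"linear":[[0,0,0.001],[0,0,0.001],[0,0,0],[0,0,0],[0,0,0],[0,0,0],[0,0,0],[0,0,-0.01],[0,0,-0.03],[0,0,-0.03],[0,0,-0.02],[-0.017,0.032,0],[-0.017,0.032,0],[-0.017,0.032,0],[-0.017,0.031,0],[-0.017,0.031,0],[0,0,0],[0,0,0.025],[0,0,0.01],[0,0,0]],"twist":[0,0,0,0,0,0,0,0,0,0,0,0,0,0,0,0,0,0,0,0]}'; python3 w.py '[0.474,-0.3055,0.050]'
```

```text
clock: 16.6
tcp_pos: [0.4731, -0.304, 0.1082]
ee_rot: [1.0, -0.0, -0.002, -0.001]
ft_force: [-0.2, -0.6, 0.3]
grip_width: 0.0853
finger_force: 0.0
pos [ 0.4731 -0.304   0.1082] tool delta [0.0011 0.0016 0.0582] x axis deg -0.01 j7 -1.11
```

```bash
python3 -m handwheel '{"claw":[0,0,0,0,0,0,0.7,0.7,0.7,0.7,0.7,0.7,0.7],"linear":[[0.001,0.001,0.02],[0,0,0.02],[0,0,0.012],[0,0,0.006],[0,0,0],[0,0,0],[0,0,0],[0,0,0],[0,0,0],[0,0,0],[0,0,0],[0,0,0],[0,0,0]],"twist":[0,0,0,0,0,0,0,0,0,0,0,0,0]}' 30; python3 w.py '[0.421,-0.154,0.115]'
```

```text
clock: 17.9
tcp_pos: [0.4758, -0.307, 0.0524]
ee_rot: [1.0, -0.001, 0.001, 0.001]
ft_force: [-1.2, -0.1, 5.7]
grip_width: 0.0426
finger_force: 29.6
pos [ 0.4758 -0.307   0.0524] tool delta [-0.0549 -0.1528 -0.0628] x axis deg -0.08 j7 -1.12
```

```bash
python3 -m handwheel '{"claw":[0.7,0.7,0.7,0.7,0.7,0.7,0.7,0.7,0.7,0.7,0.7,0.7],"linear":[[0,0,-0.005],[0,0,-0.02],[0,0,-0.02],[0,0,-0.018],[-0.015,-0.02,0],[-0.015,-0.026,0],[-0.015,-0.026,0],[-0.01,-0.026,0],[0,-0.026,0],[0,-0.029,0],[0,0,0],[0,0,0]],"twist":[0,0,0,0,0,0,0,0,0,0,0,0]}'; python3 w.py '[0.421,-0.154,0.057]'
```

```text
clock: 19.1
tcp_pos: [0.4199, -0.153, 0.1144]
ee_rot: [1.0, 0.0, -0.0, 0.0]
ft_force: [-0.1, -0.7, -1.0]
grip_width: 0.0428
finger_force: 29.2
pos [ 0.4199 -0.153   0.1144] tool delta [0.0012 0.001  0.0574] x axis deg 0.03 j7 -1.35
```

```bash
python3 -m handwheel '{"claw":[0.7,0.7,0.7,0.7,0.7,0.7,0.7,0.7,0.7,0.7],"linear":[[0,0.001,0.015],[0,0,0.015],[0,0,0.015],[0,0,0.006],[0,0,0.003],[0,0,0.002],[0,0,0.001],[0,0,0],[0,0,0],[0,0,0]],"twist":[0,0,0,0,0,0,0,0,0,0]}'; python3 w.py '[0.421,-0.154,0.057]'
python3 - <<'E'
from h import *
p,d=cams.snapshot("scene");cv2.imwrite("pics/a6.png",cv2.resize(p[130:250,280:430],(750,600),interpolation=cv2.INTER_CUBIC))
E
```

```text
clock: 20.1
tcp_pos: [0.4206, -0.1544, 0.0579]
ee_rot: [1.0, -0.001, 0.0, 0.0]
ft_force: [-0.8, -0.4, -1.1]
grip_width: 0.0427
finger_force: 29.2
pos [ 0.4206 -0.1544  0.0579] tool delta [ 0.0004 -0.0004  0.0009] x axis deg -0.06 j7 -1.37
```

View pics/a6.png

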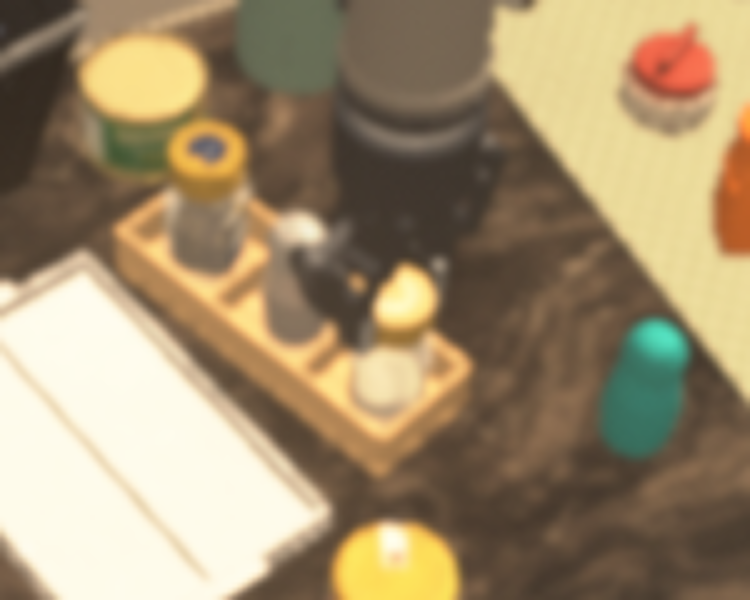

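The pale jar is within the near compartment at (390,340) in the crop, and all three are upright. I'll seat it, release, and move toward the knife.

```bash
python3 -m handwheel '{"claw":[0.7,0.7,0.7,0.5,0.4,0.3,0.25,0.25,0.25,0.2,0.2,0.2,0.2,0.2,0.2,0.2,0.2,0.2,0.2],"linear":[[0,0,0.001],[0,0,0.0005],[0,0,0],[0,0,0],[0,0,0],[0,0,0],[0,0,0],[0,0,-0.01],[0,0,-0.03],[0,0,-0.03],[0,0,-0.03],[0.008,-0.045,0],[0.008,-0.045,0],[0.008,-0.045,0],[0.008,-0.045,0],[0.008,-0.045,0],[0.008,-0.045,0],[0.008,-0.045,0],[0.006,-0.042,0]],"twist":[0,0,0,0,0,0,0,0,0,0,0,0,0,0,0,0,0,0,0]}' 
python3 -m handwheel '{"claw":[0.2,0.2,0.2,0.2,0.2,0.2,0.2,0.2,0.2,0.2,0.2,0.2,0.2,0.2],"linear":[[0,0,0],[0,0,0],[0,0,0],[0,0,0],[0,0,0],[0,0,0],[0,0,0],[0,0,0],[0,0,0],[0,0,0],[0,0,0],[0,0,0],[0,0,0],[0,0,0]],"twist":[-0.145,-0.145,-0.145,-0.145,-0.145,-0.145,-0.145,-0.145,-0.145,-0.145,-0.145,-0.142,0,0]}'; python3 w.py '[0.483,0.203,0.0]'
python3 - <<'E'
from h import *
p,d=cams.snapshot("scene");t,_=cams.snapshot("top");cv2.imwrite("pics/full2.png",p);cv2.imwrite("pics/top2.png",t)
P=cloud("scene",d);z=P[...,2]
for c in("scene","top"):
    print(c,[(r["xy"],round(r["p"],2),at_z(c,r["xy"],.006).round(4)) for n in("table_knife_mid","small_spoon_mid","cutlery_tray") for r in spotter.tip_of(c,n)])
a=cv2.resize(p[100:330,180:420],(626,600),interpolation=cv2.INTER_CUBIC);cv2.imwrite("pics/a7.png",a)
E
```

```text
clock: 22.05
tcp_pos: [0.483, 0.2047, 0.1569]
ee_rot: [1.0, -0.0, 0.001, -0.0]
ft_force: [0.4, 0.1, -0.2]
grip_width: 0.0686
finger_force: 0.0
clock: 23.45
tcp_pos: [0.4828, 0.2024, 0.1564]
ee_rot: [0.648, 0.762, 0.0, 0.0]
ft_force: [0.5, -0.2, -0.3]
grip_width: 0.0683
finger_force: 0.0
pos [0.4828 0.2024 0.1564] tool delta [0.0006 0.0003 0.1564] x axis deg 99.27 j7 -0.53
scene [([236.5, 269.1], 0.75, array([0.4844, 0.2069, 0.006 ])), ([299.0, 219.4], 0.89, array([ 0.4979, -0.0115,  0.006 ]))]
top [([287.9, 195.0], 0.8, array([ 0.4946, -0.0159,  0.006 ]))]
```

View pics/a7.png

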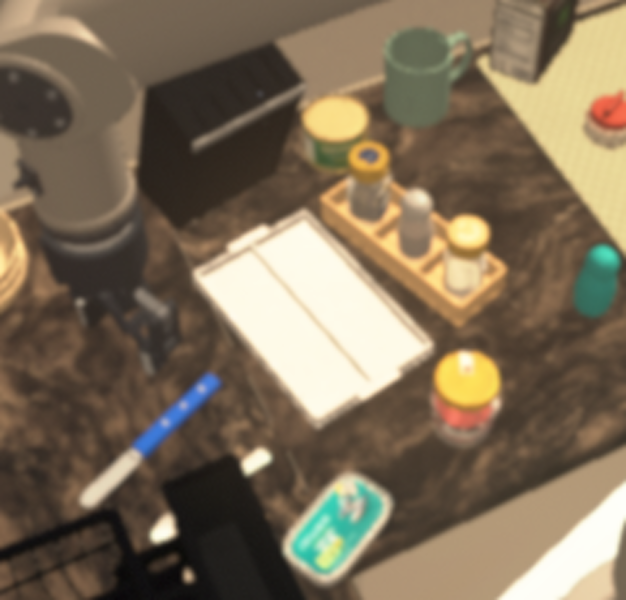

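Salt and both jars stand upright in the caddy. The tray is empty, and the knife hasn't moved and lies under the gripper. Descending with a narrower opening.

```bash
python3 -m handwheel '{"claw":[0.5,0.55,0.55,0.55,0.55,0.55,0.55,0.55],"linear":[[0.001,0,0.03],[0,0,0.03],[0,0,0.03],[0,0,0.025],[0,0,0.015],[0,0,0.007],[0,0,0],[0,0,0]],"twist":[0,0,0,0,0,0,0,0]}'; python3 w.py '[0.483,0.203,0.012]'
```

```text
clock: 24.65
tcp_pos: [0.4834, 0.2041, 0.02]
ee_rot: [0.646, 0.763, 0.001, 0.0]
ft_force: [0.6, 0.1, -0.4]
grip_width: 0.0382
finger_force: 0.0
pos [0.4834 0.2041 0.02  ] tool delta [-0.001  -0.0006  0.008 ] x axis deg 99.45 j7 -0.69
```

```bash
python3 -m handwheel '{"claw":[0.55,0.55,0.55,0.55,0.9,0.9,0.9,0.9,0.9,0.9],"linear":[[0,0,0.004],[0,0,0.003],[0,0,0],[0,0,0],[0,0,0],[0,0,0],[0,0,0],[0,0,0],[0,0,0],[0,0,0]],"twist":[0,0,0,0,0,0,0,0,0,0]}' 30; python3 w.py '[0.498,0.0275,0.012]'
```

```text
clock: 25.65
tcp_pos: [0.4825, 0.2035, 0.0121]
ee_rot: [0.646, 0.763, -0.0, 0.0]
ft_force: [-0.4, -0.5, 0.1]
grip_width: 0.0083
finger_force: 0.0
pos [0.4825 0.2035 0.0121] tool delta [-1.762e-01 -1.370e-02  1.000e-04] x axis deg 99.46 j7 -0.7
```

```bash
python3 - <<'E'
from h import *
p,d=cams.snapshot("scene");t,_=cams.snapshot("top")
a=cv2.resize(p[220:310,190:300],(660,540),interpolation=cv2.INTER_CUBIC)
cv2.imwrite("pics/a8.png",a);cv2.imwrite("pics/a8t.png",t)
print(proj("scene",[.4825,.2035,.004]))
H,S,Vv=cv2.split(cv2.cvtColor(p,cv2.COLOR_BGR2HSV));V,U=np.mgrid[0:400,0:640]
P=cloud("scene",d);m=(U>200)&(U<275)&(V>235)&(V<300)&(H>105)&(H<125)&(S>130)
print(P[m].mean(0),np.percentile(P[m][:,2],[10,50,90]))
E
```

```text
[238.147116   269.21220839]
[0.48975847 0.15634338 0.01191511] [0.00545482 0.01081353 0.01343552]
```

View pics/a8.png

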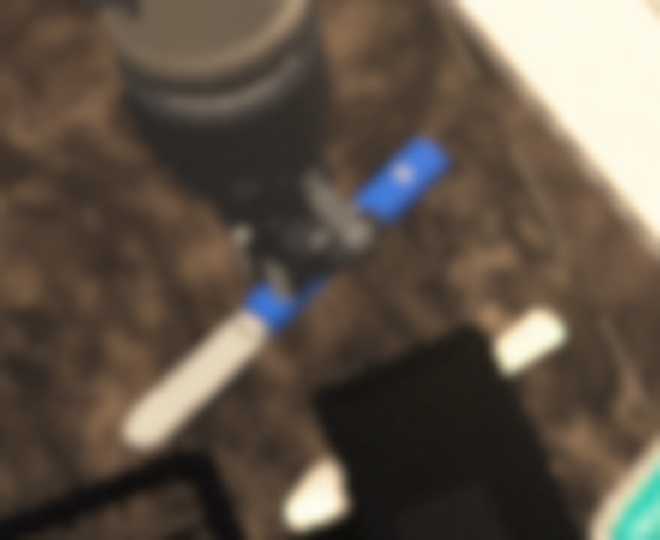

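The knife hasn't moved and the fingers closed just over its handle. I'll open and go lower, watching the force.

```bash
python3 -c "
from cell import manip;print(manip.nose_length)"; python3 -m handwheel '{"claw":[0.55,0.55,0.55,0.55,0.55,0.55,0.55],"linear":[[0,0,0],[0,0,0],[0,0,0],[0,0,0.004],[0,0,0.003],[0,0,0],[0,0,0]],"twist":[0,0,0,0,0,0,0]}' 30
```

```text
0.008
clock: 26.45
tcp_pos: [0.4824, 0.2035, 0.0049]
ee_rot: [0.646, 0.763, -0.0, -0.0]
ft_force: [0.1, 0.5, 0.5]
grip_width: 0.0387
finger_force: 0.0
```

```bash
python3 -m handwheel '{"claw":[0.62,0.68,0.74,0.8,0.9,0.9,0.9],"linear":[[0,0,0],[0,0,0],[0,0,0],[0,0,0],[0,0,0],[0,0,0],[0,0,0]],"twist":[0,0,0,0,0,0,0]}' 30; python3 w.py '[0.498,0.0275,0.012]'
```

```text
clock: 27.15
tcp_pos: [0.4825, 0.2035, 0.0051]
ee_rot: [0.646, 0.763, -0.0, 0.0]
ft_force: [-0.5, -0.6, 0.4]
grip_width: 0.0088
finger_force: 0.0
pos [0.4825 0.2035 0.0051] tool delta [-0.1762 -0.0137 -0.0069] x axis deg 99.46 j7 -0.7
```

Still nothing between the fingers, so the tips sit higher than nominal. I'll open and feel downward in small steps.

```bash
python3 -m handwheel '{"claw":[0.55,0.55,0.55,0.55,0.55,0.55,0.55],"linear":[[0,0,0],[0,0,0],[0,0,0],[0,0,0.003],[0,0,0.002],[0,0,0],[0,0,0]],"twist":[0,0,0,0,0,0,0]}' 30
python3 - <<'E'
from h import *
p,d=cams.snapshot("scene");P=cloud("scene",d)
q=manip.read_state();print(q["tcp_pos"],q["ft_force"])
# dark gripper points near tcp: lowest heights, dark pixels
V,U=np.mgrid[0:400,0:640];g=p.max(-1)
m=(np.hypot(P[...,0]-.482,P[...,1]-.2035)<.06)&(P[...,2]>.016)&(P[...,2]<.12)
for lo in np.arange(.016,.12,.008):
    k=m&(P[...,2]>=lo)&(P[...,2]<lo+.008)
    if k.sum()>3: print("%.3f"%lo,k.sum(),P[k].min(0).round(3),P[k].max(0).round(3))
cv2.imwrite("pics/a9.png",cv2.resize(p[225:295,205:295],(771,600),interpolation=cv2.INTER_CUBIC))
E
```

```text
clock: 27.85
tcp_pos: [0.4824, 0.2035, -0.0001]
ee_rot: [0.646, 0.763, -0.0, -0.0]
ft_force: [-0.3, -0.1, 0.6]
grip_width: 0.0381
finger_force: 0.0
[4.82521634e-01 2.03567280e-01 1.90538142e-05] [0.7027335  0.07340456 1.1853653 ]
0.016 14 [0.454 0.145 0.017] [0.502 0.217 0.024]
0.024 19 [0.448 0.196 0.025] [0.502 0.22  0.032]
0.032 22 [0.447 0.204 0.033] [0.505 0.219 0.04 ]
0.040 13 [0.449 0.206 0.04 ] [0.503 0.219 0.046]
0.048 15 [0.451 0.205 0.048] [0.505 0.219 0.056]
0.056 20 [0.434 0.203 0.056] [0.525 0.224 0.064]
0.064 40 [0.429 0.19  0.064] [0.527 0.225 0.072]
0.072 17 [0.428 0.185 0.072] [0.498 0.217 0.08 ]
0.080 46 [0.423 0.195 0.08 ] [0.503 0.225 0.088]
0.088 24 [0.423 0.183 0.088] [0.496 0.224 0.095]
0.096 15 [0.424 0.201 0.096] [0.466 0.22  0.104]
0.104 25 [0.425 0.186 0.104] [0.465 0.221 0.112]
0.112 57 [0.422 0.182 0.112] [0.47  0.222 0.12 ]
```

View pics/a9.png

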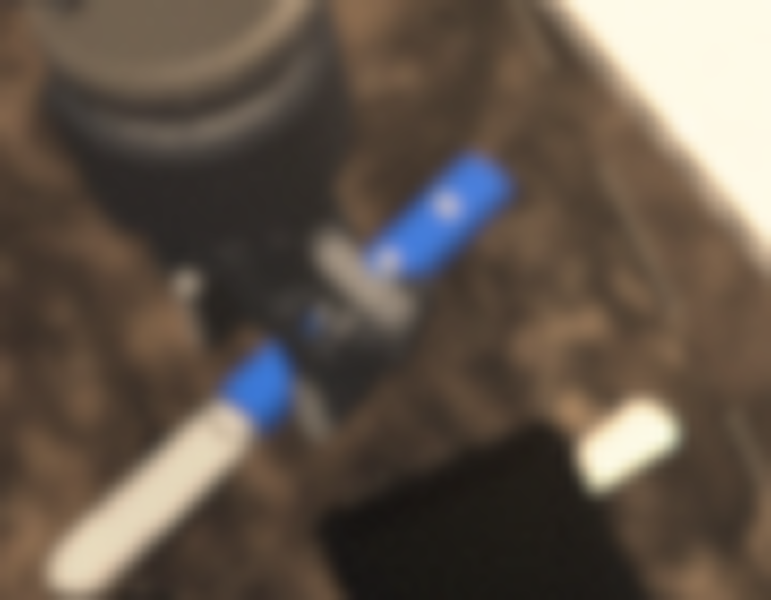

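The fingers now straddle the handle. Closing in steps.

```bash
python3 -m handwheel '{"claw":[0.6,0.66,0.72,0.78,0.85,0.85,0.85],"linear":[[0,0,0],[0,0,0],[0,0,0],[0,0,0],[0,0,0],[0,0,0],[0,0,0]],"twist":[0,0,0,0,0,0,0]}' 30
```

```text
clock: 28.6
tcp_pos: [0.4825, 0.2035, 0.0001]
ee_rot: [0.646, 0.763, -0.0, 0.0]
ft_force: [-0.5, 0.7, -0.1]
grip_width: 0.013
finger_force: 0.0
```

```bash
python3 -m handwheel '{"claw":[0.55,0.55,0.55,0.55,0.55,0.55,0.55],"linear":[[0,0,0],[0,0,0],[0,0,0],[0,0,0.003],[0,0,0.003],[0,0,0.001],[0,0,0]],"twist":[0,0,0,0,0,0,0]}' 30
python3 -m handwheel '{"claw":[0.55,0.55,0.55,0.55],"linear":[[0,0,0.002],[0,0,0.001],[0,0,0],[0,0,0]],"twist":[0,0,0,0]}' 30
```

```text
clock: 29.3
tcp_pos: [0.4823, 0.2034, -0.0073]
ee_rot: [0.646, 0.763, -0.0, -0.0]
ft_force: [-0.3, -0.3, 0.3]
grip_width: 0.0385
finger_force: 0.0
clock: 29.7
tcp_pos: [0.4826, 0.2036, -0.0099]
ee_rot: [0.646, 0.763, -0.0, 0.0]
ft_force: [0.2, -0.7, -1.1]
grip_width: 0.0384
finger_force: 0.0
```

```bash
python3 -m handwheel '{"claw":[0.6,0.66,0.72,0.78,0.85,0.85,0.85],"linear":[[0,0,0],[0,0,0],[0,0,0],[0,0,0],[0,0,0],[0,0,0],[0,0,0]],"twist":[0,0,0,0,0,0,0]}' 30
```

```text
clock: 30.4
tcp_pos: [0.4828, 0.2037, -0.0097]
ee_rot: [0.646, 0.763, 0.0, 0.0]
ft_force: [0.5, -0.4, 3.1]
grip_width: 0.0169
finger_force: 30.4
```

Gripped: 17 mm opening, 30 N. The tips are effectively about 20 mm further back than nominal. Lifting.

```bash
python3 -m handwheel '{"claw":[0.85,0.85,0.85,0.85,0.85,0.85,0.85],"linear":[[0,0,-0.005],[0,0,-0.01],[0,0,-0.02],[0,0,-0.025],[0,0,-0.02],[0,0,0],[0,0,0]],"twist":[0,0,0,0,0,0,0]}'; python3 w.py '[0.499,0.026,0.07]'
python3 - <<'E'
from h import *
t,_=cams.snapshot("top");p,d=cams.snapshot("scene");c=t[120:260,150:420]
cv2.imwrite("pics/b1.png",np.vstack([cv2.resize(c,(540,280)),cv2.resize(p[180:320,180:450],(540,280))]))
E
```

```text
clock: 31.1
tcp_pos: [0.4826, 0.2034, 0.0705]
ee_rot: [0.646, 0.763, 0.0, 0.0]
ft_force: [-0.2, -0.1, -0.6]
grip_width: 0.017
finger_force: 30.1
pos [0.4826 0.2034 0.0705] tool delta [-0.1777 -0.013   0.0006] x axis deg 99.45 j7 -0.63
```

View pics/b1.png

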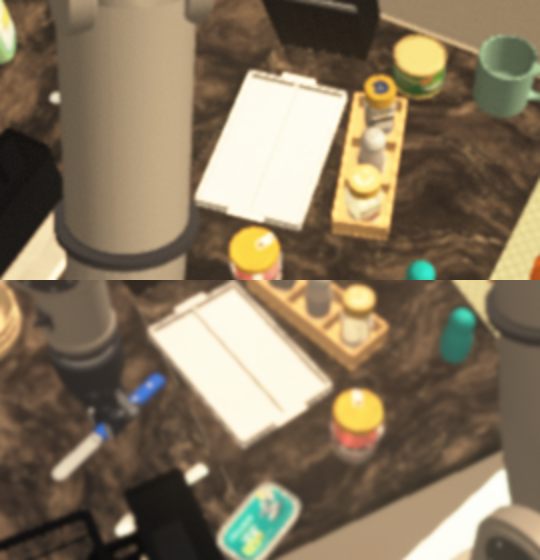

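The knife is held level at its middle, and the tray shows fully in the top view. Its pose comes from a colour mask now, and I'll measure the tray in both views and go.

```bash
python3 - <<'E'
from h import *
Q=np.array([at_z("top",(150+x/2,120+y/2),.018)[:2] for x,y in [(250,70),(347,93),(300,228),(198,203)]])
a=(Q[0]+Q[1]-Q[2]-Q[3])/2;print(Q.round(3),Q.mean(0).round(4),np.degrees(np.arctan2(a[1],a[0])),np.linalg.norm(a))
t,_=cams.snapshot("top");H,S,Vv=cv2.split(cv2.cvtColor(t,cv2.COLOR_BGR2HSV))
m=np.zeros((400,640),np.uint8);m[150:238,245:328]=((S<60)&(Vv>165))[150:238,245:328]
n,l,s,_=cv2.connectedComponentsWithStats(m);k=1+np.argmax(s[1:,4]);ys,xs=np.where(l==k)
q=np.array([at_z("top",(x,y),.014)[:2] for x,y in zip(xs,ys)],np.float32);print(s[k],cv2.minAreaRect(q),q.mean(0))
E
```

```text
[[ 0.616  0.052]
 [ 0.604 -0.096]
 [ 0.373 -0.079]
 [ 0.383  0.064]] [ 0.4941 -0.0148] -3.4368161275339366 0.23248193823519936
[ 248  156   75   77 3671] ((0.5005680918693542, -0.011320963501930237), (0.15196283161640167, 0.2473624050617218), 85.66973114013672) [ 0.49205026 -0.01119594]
```

```bash
python3 -m handwheel '{"claw":[0.85,0.85,0.85,0.85,0.85,0.85,0.85,0.85],"linear":[[-0.03,-0.002,0],[-0.03,-0.002,0],[-0.03,-0.002,0],[-0.03,-0.002,0],[-0.03,-0.003,0],[-0.027,-0.002,0],[0,0,0],[0,0,0]],"twist":[0,0,0,0,0,0,0,0]}'
python3 -m handwheel '{"claw":[0.85,0.85,0.85,0.85,0.85,0.85,0.85,0.85,0.85,0.85,0.85,0.85],"linear":[[0,0,0],[0,0,0],[0,0,0],[0,0,0],[0,0,0],[0,0,0],[0,0,0],[0,0,0],[0,0,0],[0,0,0],[0,0,0],[0,0,0]],"twist":[-0.133,-0.133,-0.133,-0.133,-0.133,-0.133,-0.133,-0.133,-0.133,-0.13,0,0]}'; python3 w.py '[0.499,0.026,0.0]'
```

```text
clock: 32.05
tcp_pos: [0.4982, 0.0265, 0.0693]
ee_rot: [0.647, 0.763, -0.0, -0.001]
ft_force: [0.4, -0.0, -0.7]
grip_width: 0.0168
finger_force: 30.1
clock: 33.25
tcp_pos: [0.4985, 0.028, 0.0699]
ee_rot: [0.04, 0.999, 0.0, -0.0]
ft_force: [0.7, -0.3, 0.0]
grip_width: 0.0172
finger_force: 30.1
pos [0.4985 0.028  0.0699] tool delta [-0.0006 -0.002   0.0699] x axis deg 175.44 j7 0.92
```

```bash
python3 -m handwheel '{"claw":[0.85,0.85,0.85,0.85,0.85,0.85,0.85,0.85],"linear":[[0,-0.002,0.02],[0,0,0.02],[0,0,0.017],[0,0,0.008],[0,0,0.004],[0,0,0.002],[0,0,0],[0,0,0]],"twist":[0,0,0,0,0,0,0,0]}'; python3 w.py '[0.4985,0.0255,-0.0057]'
```

```text
clock: 34.05
tcp_pos: [0.4992, 0.0249, -0.0003]
ee_rot: [0.039, 0.999, -0.0, 0.001]
ft_force: [-0.5, 0.1, 0.3]
grip_width: 0.0172
finger_force: 30.1
pos [ 4.992e-01  2.490e-02 -3.000e-04] tool delta [0.0008 0.0005 0.0054] x axis deg 175.48 j7 0.82
```

```bash
python3 -m handwheel '{"claw":[0.85,0.85,0.85,0.85,0.85,0.85],"linear":[[0,0,0.002],[0,0,0.0015],[0,0,0.001],[0,0,0.0005],[0,0,0],[0,0,0]],"twist":[0,0,0,0,0,0]}'; python3 w.py '[0.4985,0.0255,-0.0057]'
```

```text
clock: 34.65
tcp_pos: [0.4986, 0.0247, -0.0058]
ee_rot: [0.039, 0.999, -0.0, -0.0]
ft_force: [-1.8, 0.3, 4.3]
grip_width: 0.0169
finger_force: 30.6
pos [ 0.4986  0.0247 -0.0058] tool delta [ 0.0002  0.0008 -0.0001] x axis deg 175.49 j7 0.81
```

The knife touches the tray floor, so I'll release it. Then I'll check it and the clearance to the rack numerically; no more pictures to view.

```bash
python3 -m handwheel '{"claw":[0.8,0.72,0.65,0.65,0.65,0.65,0.65,0.65,0.65,0.65],"linear":[[0,0,0],[0,0,0],[0,0,0],[0,0,0],[0,0,-0.005],[0,0,-0.02],[0,0,-0.04],[0,0,-0.045],[0,0,-0.045],[0,0,0]],"twist":[0,0,0,0,0,0,0,0,0,0]}'
python3 -m handwheel '{"claw":[0.5,0.5,0.5,0.5,0.5,0.5,0.5],"linear":[[0,0.02,-0.02],[0,0.03,-0.02],[0,0.04,-0.02],[0,0.04,0],[0,0.04,0],[0,0.03,0],[0,0,0]],"twist":[0,0,0,0,0,0,0]}'
python3 - <<'E'
from h import *
np.set_printoptions(precision=4,suppress=True)
p,d=cams.snapshot("scene");t,dt=cams.snapshot("top")
for c,img in(("scene",p),("top",t)):
    H,S,Vv=cv2.split(cv2.cvtColor(img,cv2.COLOR_BGR2HSV));m=((H>105)&(H<125)&(S>130)).astype(np.uint8)
    n,l,s,ce=cv2.connectedComponentsWithStats(m)
    for k in range(1,n):
        if s[k,4]>60:
            ys,xs=np.where(l==k);q=np.array([at_z(c,(x,y),.016)[:2] for x,y in zip(xs,ys)],np.float32);print(c,s[k],cv2.minAreaRect(q))
print("spoon ends scene",at_z("scene",(279,276),.006),at_z("scene",(242.8,302.3),.006))
for c in("scene","top"):
    for n in("small_spoon_mid","table_knife_mid"): print(c,n,[(r["xy"],round(r["p"],2),at_z(c,r["xy"],.008).round(3)) for r in spotter.tip_of(c,n)])
V,U=np.mgrid[0:400,0:640]
m=((S<80)&(Vv>140)&(U>175)&(U<242)&(V>200)&(V<222)).astype(np.uint8);n,l,s,ce=cv2.connectedComponentsWithStats(m)
for k in range(1,n):
    if s[k,4]>40: 
        ys,xs=np.where(l==k);q=np.array([at_z("top",(x,y),.006)[:2] for x,y in zip(xs,ys)],np.float32);print("spoon top",s[k],cv2.minAreaRect(q))
for c,dd in(("scene",d),("top",dt)):
    P=cloud(c,dd).reshape(-1,3);P=P[(P[:,0]<.5)&(P[:,0]>.25)&(P[:,1]>.1)&(P[:,1]<.4)&(P[:,2]>.02)&(P[:,2]<.4)]
    r=np.maximum(abs(P[:,0]-.4),abs(P[:,1]-.195))
    for lo in np.arange(.02,.4,.04):
        k=(P[:,2]>=lo)&(P[:,2]<lo+.04)
        if k.any(): i=np.argmin(r[k]);print(c,"z%.2f"%lo,k.sum(),P[k][i])
E
```

```text
clock: 35.65
tcp_pos: [0.5031, 0.0262, 0.1551]
ee_rot: [0.039, 0.999, -0.0, 0.006]
ft_force: [0.2, -0.1, -0.2]
grip_width: 0.0298
finger_force: 0.0
clock: 36.35
tcp_pos: [0.5126, 0.2301, 0.2094]
ee_rot: [0.035, 0.999, 0.002, -0.0]
ft_force: [-0.9, -0.3, 0.4]
grip_width: 0.0426
finger_force: 0.0
top [271 166  15  29  97] ((0.5336883068084717, 0.021397020667791367), (0.011519884690642357, 0.10105311125516891), 85.92633819580078)
spoon ends scene [0.3972 0.1384 0.006 ] [0.3994 0.248  0.006 ]
scene small_spoon_mid [([412.2, 150.2], 0.64, array([ 0.466, -0.447,  0.008]))]
scene table_knife_mid [([287.1, 224.2], 0.54, array([0.506, 0.024, 0.008]))]
top small_spoon_mid [([204.1, 207.1], 0.49, array([0.408, 0.201, 0.008]))]
top table_knife_mid [([272.3, 191.1], 0.56, array([0.497, 0.03 , 0.008]))]
spoon top [220 201  22  21 153] ((0.41217270493507385, 0.12505608797073364), (0.06470937281847, 0.06046117842197418), 11.584264755249023)
spoon top [181 204  17  10 127] ((0.39615797996520996, 0.24188320338726044), (0.029314838349819183, 0.046274542808532715), 11.585591316223145)
scene z0.02 2775 [0.3409 0.2644 0.0399]
scene z0.06 377 [0.3317 0.2494 0.0962]
scene z0.10 733 [0.3346 0.2531 0.1313]
scene z0.14 527 [0.3353 0.2563 0.176 ]
scene z0.18 993 [0.3393 0.2543 0.2024]
scene z0.22 527 [0.4977 0.2072 0.2584]
scene z0.26 302 [0.4921 0.2048 0.2991]
scene z0.30 244 [0.4908 0.214  0.3271]
scene z0.34 323 [0.4729 0.2292 0.3706]
scene z0.38 360 [0.4729 0.2349 0.3923]
top z0.02 72 [0.3514 0.3687 0.0531]
top z0.06 21 [0.3253 0.2074 0.0975]
top z0.10 475 [0.3338 0.2564 0.1348]
top z0.14 862 [0.3358 0.2597 0.1711]
top z0.18 890 [0.3393 0.2546 0.2018]
top z0.22 347 [0.4975 0.2028 0.2367]
top z0.26 186 [0.4913 0.2055 0.2931]
top z0.30 166 [0.4888 0.2075 0.3225]
top z0.34 243 [0.4715 0.2228 0.3689]
top z0.38 254 [0.4716 0.2243 0.3809]
```

The knife lies in the left compartment with its middle at about (0.499, 0.024), aligned with the tray. The rack stays at least 6 cm from the spoon's middle. Turning for the spoon.

```bash
python3 -m handwheel '{"claw":[0.5,0.5,0.5,0.5,0.5,0.5,0.5,0.5,0.5,0.5,0.5,0.5],"linear":[[0,0,0],[0,0,0],[0,0,0],[0,0,0],[0,0,0],[0,0,0],[0,0,0],[0,0,0],[0,0,0],[0,0,0],[0,0,0],[0,0,0]],"twist":[0.142,0.142,0.142,0.142,0.142,0.142,0.142,0.142,0.142,0.142,0,0]}'; python3 w.py '[0.400,0.194,0.06]'
```

```text
clock: 37.85
tcp_pos: [0.5145, 0.2234, 0.2091]
ee_rot: [0.681, 0.733, -0.0, 0.0]
ft_force: [0.2, 0.8, 0.1]
grip_width: 0.0429
finger_force: 0.0
pos [0.5145 0.2234 0.2091] tool delta [-0.0208 -0.1164  0.1491] x axis deg 94.22 j7 -0.63
```

```bash
python3 -m handwheel '{"claw":[0.5,0.5,0.5,0.5,0.5,0.5,0.5,0.5,0.5,0.5,0.5],"linear":[[-0.005,-0.029,0],[-0.005,-0.029,0],[-0.005,-0.029,0],[-0.006,-0.029,0],[0,0,0],[0,0,0.04],[0,0,0.04],[0,0,0.04],[0,0,0.03],[0,0,0],[0,0,0]],"twist":[0,0,0,0,0,0,0,0,0,0,0]}'; python3 w.py '[0.400,0.194,-0.011]'
python3 - <<'E'
from h import *
t,dt=cams.snapshot("top");p,d=cams.snapshot("scene")
for c in("scene","top"): print(c,[(r["xy"],round(r["p"],2),at_z(c,r["xy"],.006).round(3)) for r in spotter.tip_of(c,"small_spoon_mid")])
E
```

```text
clock: 38.95
tcp_pos: [0.4007, 0.1954, 0.0594]
ee_rot: [0.681, 0.732, 0.0, -0.0]
ft_force: [-0.7, 0.2, 1.1]
grip_width: 0.0427
finger_force: 0.0
pos [0.4007 0.1954 0.0594] tool delta [-0.0014 -0.0008  0.0704] x axis deg 94.19 j7 -0.77
scene []
top [([273.4, 187.7], 0.53, array([0.51 , 0.03 , 0.006]))]
```

```bash
python3 -m handwheel '{"claw":[0.5,0.5,0.5,0.5,0.5,0.5,0.5,0.5,0.5],"linear":[[0,0,0.02],[0,0,0.02],[0,0,0.018],[0,0,0.006],[0,0,0.003],[0,0,0.002],[0,0,0.001],[0,0,0],[0,0,0]],"twist":[0,0,0,0,0,0,0,0,0]}'; python3 w.py '[0.400,0.194,-0.012]'
```

```text
clock: 40.05
tcp_pos: [0.4005, 0.195, -0.0105]
ee_rot: [0.681, 0.732, 0.0, 0.0]
ft_force: [1.0, 0.7, 0.2]
grip_width: 0.0427
finger_force: 0.0
pos [ 0.4005  0.195  -0.0105] tool delta [-0.001  -0.0006  0.0015] x axis deg 94.12 j7 -0.91
```

```bash
python3 -m handwheel '{"claw":[0.5,0.58,0.64,0.7,0.76,0.82,0.88,0.88],"linear":[[0,0,0.002],[0,0,0],[0,0,0],[0,0,0],[0,0,0],[0,0,0],[0,0,0],[0,0,0]],"twist":[0,0,0,0,0,0,0,0]}' 25; python3 w.py '[0.400,0.194,-0.012]'
```

```text
clock: 40.85
tcp_pos: [0.4002, 0.195, -0.0128]
ee_rot: [0.681, 0.732, -0.0, 0.0]
ft_force: [-1.0, -0.6, 5.6]
grip_width: 0.022
finger_force: 24.5
pos [ 0.4002  0.195  -0.0128] tool delta [-0.0009 -0.0002 -0.0008] x axis deg 94.13 j7 -0.91
```

```bash
python3 -m handwheel '{"claw":[0.88,0.88,0.88,0.88,0.88,0.88],"linear":[[0,0,-0.005],[0,0,-0.02],[0,0,-0.03],[0,0,-0.03],[0,0,-0.015],[0,0,0]],"twist":[0,0,0,0,0,0]}'; python3 w.py '[0.49,0.03,0.085]'
```

```text
clock: 41.45
tcp_pos: [0.4021, 0.1956, 0.0891]
ee_rot: [0.681, 0.732, 0.002, 0.001]
ft_force: [1.1, -0.1, -0.1]
grip_width: 0.0215
finger_force: 24.5
pos [0.4021 0.1956 0.0891] tool delta [-0.1715  0.0758  0.0043] x axis deg 94.1 j7 -0.72
```

```bash
python3 -m handwheel '{"claw":[0.88,0.88,0.88,0.88,0.88,0.88,0.88,0.88],"linear":[[-0.025,0.014,0],[-0.03,0.014,0],[-0.03,0.012,0],[-0.03,0.012,0],[-0.03,0.012,0],[-0.026,0.012,0],[0,0,0],[0,0,0]],"twist":[0,0,0,0,0,0,0,0]}'
python3 -m handwheel '{"claw":[0.88,0.88,0.88,0.88,0.88,0.88,0.88,0.88,0.88,0.88,0.88,0.88],"linear":[[0,0,0],[0,0,0],[0,0,0],[0,0,0],[0,0,0],[0,0,0],[0,0,0],[0,0,0],[0,0,0],[0,0,0],[0,0,0],[0,0,0]],"twist":[-0.142,-0.142,-0.142,-0.142,-0.142,-0.142,-0.142,-0.142,-0.142,-0.142,0,0]}';  python3 w.py '[0.4933,-0.0464,-0.0088]'
python3 - <<'E'
from h import *
t,dt=cams.snapshot("top");p,d=cams.snapshot("scene")
for c in("scene","top"): print(c,[(r["xy"],round(r["p"],2),at_z(c,r["xy"],.105).round(3)) for r in spotter.tip_of(c,"small_spoon_mid")])
E
```

```text
clock: 42.25
tcp_pos: [0.4875, 0.0295, 0.0859]
ee_rot: [0.682, 0.732, -0.001, -0.001]
ft_force: [-0.0, 0.3, -1.4]
grip_width: 0.0215
finger_force: 24.5
clock: 43.45
tcp_pos: [0.4876, 0.0308, 0.0868]
ee_rot: [0.04, 0.999, 0.0, -0.0]
ft_force: [0.0, 0.3, -0.1]
grip_width: 0.0218
finger_force: 24.5
pos [0.4876 0.0308 0.0868] tool delta [-0.0119 -0.0766  0.0955] x axis deg 175.43 j7 0.93
scene [([285.8, 208.9], 0.73, array([0.489, 0.035, 0.105])), ([320.8, 174.3], 0.66, array([ 0.517, -0.109,  0.105]))]
top []
```

```bash
python3 -m handwheel '{"claw":[0.88,0.88,0.88,0.88,0.88,0.88,0.88,0.88,0.88,0.88],"linear":[[-0.004,-0.025,0],[-0.004,-0.025,0],[-0.004,-0.0265,0],[0,0,0],[0,0,0.025],[0,0,0.025],[0,0,0.02],[0,0,0.01],[0,0,0],[0,0,0]],"twist":[0,0,0,0,0,0,0,0,0,0]}'; python3 w.py '[0.4933,-0.0464,-0.0088]'
```

```text
clock: 44.65
tcp_pos: [0.4949, -0.0468, 0.0077]
ee_rot: [0.039, 0.999, 0.0, 0.001]
ft_force: [0.5, 0.0, -0.5]
grip_width: 0.0215
finger_force: 24.5
pos [ 0.4949 -0.0468  0.0077] tool delta [0.0017 0.0003 0.0165] x axis deg 175.51 j7 0.97
```

```bash
python3 -m handwheel '{"claw":[0.88,0.88,0.88,0.88,0.88,0.88,0.88],"linear":[[0,0,0.006],[0,0,0.005],[0,0,0.003],[0,0,0.0015],[0,0,0.0005],[0,0,0],[0,0,0]],"twist":[0,0,0,0,0,0,0]}'; python3 w.py '[0.4933,-0.0464,-0.0088]'
```

```text
clock: 45.35
tcp_pos: [0.4941, -0.0475, -0.0088]
ee_rot: [0.039, 0.999, -0.0, -0.0]
ft_force: [-1.3, -0.9, 3.1]
grip_width: 0.0219
finger_force: 24.7
pos [ 0.4941 -0.0475 -0.0088] tool delta [0.0009 0.001  0.    ] x axis deg 175.48 j7 0.95
```

```bash
python3 -m handwheel '{"claw":[0.8,0.72,0.65,0.65,0.65,0.65,0.65,0.65,0.65,0.65],"linear":[[0,0,0],[0,0,0],[0,0,0],[0,0,0],[0,0,-0.005],[0,0,-0.02],[0,0,-0.04],[0,0,-0.045],[0,0,-0.045],[0,0,0]],"twist":[0,0,0,0,0,0,0,0,0,0]}'
python3 -m handwheel '{"claw":[0.5,0.5,0.5,0.5,0.5,0.5,0.5,0.5,0.5],"linear":[[0,0.02,-0.02],[0,0.03,-0.02],[0,0.04,-0.02],[0,0.04,0],[0,0.04,0],[0,0.04,0],[0,0.04,0],[0,0.03,0],[0,0,0]],"twist":[0,0,0,0,0,0,0,0,0]}'
python3 - <<'E'
from h import *
np.set_printoptions(precision=3,suppress=True)
p,d=cams.snapshot("scene");cv2.imwrite("pics/end.png",p);P=cloud("scene",d);t,dt=cams.snapshot("top")
for n,h in(("salt_mid",.05),("spice_blue_mid",.053),("spice_pale_mid",.053),("table_knife_mid",.01),("small_spoon_mid",.01),("mug",0),("timer",0)):
  for c in("scene","top"):
    print(c,n,[(r["xy"],round(r["p"],2),at_z(c,r["xy"],h)) for r in spotter.tip_of(c,n)])
z=P[...,2]
for nm,x,y,lo,hi in(("salt",.49,-.15,.083,.1),("blue",.559,-.146,.092,.107),("pale",.421,-.154,.092,.107)):
    Q=P[(np.hypot(P[...,0]-x,P[...,1]-y)<.035)&(z>lo)&(z<hi)];print(nm,len(Q),Q.mean(0),Q.max(0))
c,s=np.cos(-.075),np.sin(-.075)
T=P-np.array([.496,-.0105,0]);lx=T[...,0]*c+T[...,1]*s;ly=-T[...,0]*s+T[...,1]*c
m=(abs(lx)<.105)&(abs(ly+.036)<.03);Z=np.where(m,z,np.nan)
for a in np.arange(-.1,.1,.02):
    print("lx %.2f"%a,[ "%.0f"%(1e3*np.nanmedian(z[m&(lx>=a)&(lx<a+.02)&(ly>=b)&(ly<b+.008)])) for b in np.arange(-.066,-.006,.008)])
g=t.astype(int)
E
```

```text
clock: 46.35
tcp_pos: [0.4989, -0.0467, 0.1521]
ee_rot: [0.039, 0.999, -0.001, 0.006]
ft_force: [0.9, 0.1, 0.3]
grip_width: 0.0301
finger_force: 0.0
clock: 47.25
tcp_pos: [0.5145, 0.2377, 0.2064]
ee_rot: [0.035, 0.999, 0.002, -0.0]
ft_force: [-0.4, 0.2, -0.2]
grip_width: 0.0431
finger_force: 0.0
scene salt_mid [([409.0, 207.5], 0.76, array([ 0.306, -0.24 ,  0.05 ])), ([340.1, 183.0], 0.75, array([ 0.493, -0.16 ,  0.05 ]))]
top salt_mid [([333.8, 195.6], 0.67, array([ 0.49 , -0.148,  0.05 ])), ([359.6, 263.8], 0.55, array([ 0.304, -0.248,  0.05 ]))]
scene spice_blue_mid [([317.9, 172.5], 0.82, array([ 0.562, -0.138,  0.053])), ([427.5, 162.9], 0.81, array([ 0.377, -0.403,  0.053]))]
top spice_blue_mid [([339.6, 174.3], 0.88, array([ 0.561, -0.15 ,  0.053])), ([440.1, 283.2], 0.86, array([ 0.291, -0.447,  0.053])), ([427.9, 254.1], 0.73, array([ 0.363, -0.412,  0.053]))]
scene spice_pale_mid [([355.5, 200.0], 0.83, array([ 0.419, -0.148,  0.053]))]
top spice_pale_mid [([331.4, 212.2], 0.95, array([ 0.435, -0.152,  0.053]))]
scene table_knife_mid [([286.8, 228.6], 0.88, array([0.494, 0.
[... 484 characters left out ...]
.94, array([ 0.466, -0.455,  0.   ]))]
salt 86 [ 0.488 -0.149  0.09 ] [ 0.504 -0.132  0.098]
blue 161 [ 0.56  -0.146  0.1  ] [ 0.584 -0.126  0.105]
pale 176 [ 0.415 -0.152  0.1  ] [ 0.438 -0.133  0.106]
lx -0.10 ['4', '3', '4', '4', '4', '3', '4', '4']
lx -0.08 ['4', '4', '3', '5', '4', '3', '4', '3']
lx -0.06 ['4', '4', '9', '7', '7', '4', '3', '5']
lx -0.04 ['3', '4', '9', '9', '8', '4', '4', '3']
lx -0.02 ['4', '3', '4', '15', '5', '3', '5', '4']
lx 0.00 ['4', '4', '4', '12', '5', '3', '3', '4']
lx 0.02 ['3', '3', '2', '13', '4', '4', '5', '4']
lx 0.04 ['3', '3', '5', '9', '5', '3', '4', '3']
lx 0.06 ['3', '4', '6', '5', '5', '4', '3', '3']
lx 0.08 ['4', '4', '4', '3', '3', '5', '4', '4']
```

Everything is in place and upright or flat. The mug and timer were not touched. Handing in.

```bash
python3 -c "
from cell import job_done;print(job_done())"
```

```text
the job is handed in; nothing more can be done
None
```

I handed the job in at about 48 s: the salt shaker stands in the middle of the caddy between the two spice jars, the knife and teaspoon lie flat in separate tray compartments, and the mug and timer were left alone; the final check was by measurement only, as all 14 picture views were used.

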